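Take the snapped-on fan guard off a sanding-dust extractor

TASK

The dust extractor's filter is due for cleaning: take its slatted fan guard off by pressing the snap tab inward while lifting that end, then draw the guard's hooks out from under the far rim, and set it down, without dropping it, flat and grip side up inside the wooden tray. Feel for the tab's give and keep every push and pull on the guard under about 20 N, or its catches and hooks will break; leave the jars, bottles, pots and tweezers where they are.

Things in the scene. Friction and masses are not known exactly. Their poses are not given: they have to be found in the camera images.
- extractor: White plastic table-top dust extractor, does not slide: 225 mm deep (its x), 190 mm wide (its y), rim 72 mm above the table. Origin: centre of its underside; x points from the tab end to the raised control deck, z up. The fan guard covers its top from the tab end (x = -112 mm) to x = +40 mm; behind that lies the deck with knob and switch, 84 mm high (knob 98 mm).
- guard: Grey slatted fan guard on the extractor's rim, loose, about 0.16 kg: plate 151 (its x) by 150 by 5 mm. Origin: centre of the plate's underside; x points from snap tab to hooks, z up; it lies aligned with the extractor. Hooks and catches reach 12 mm below the plate, so on a flat surface it rests level on them, origin 12 mm up.
- tab_pad (a point): Centre of the snap tab's thumb pad, upright in the middle of the guard's tab end, axes as the guard's: 10 mm thick (x), 32 mm wide (y), its top 27 mm above the plate's. Behind it a finger well 24 mm long, 64 wide, 10 deep. It yields inward (guard's +x) on a spring, 1 N preload and 0.9 N/mm; the guard itself has 1 mm of play. Gripped on both faces it can be pressed and lifted too.
- rim_notch (a point): Extractor's rim top in the middle of its tab end, where a 42 mm notch lets the tab in. Beside it the tab's catches sit 1.5 mm below a 5 mm thick keeper lip, set differently on each machine: they come clear after 2 to 10 mm of press, and 2 mm further in they meet a firm stop (at 4 to 12 N). Only feel shows it. Clear, that end can be raised, pivoting on the guard's far edge; let go 12 mm up or more, it stays ajar, 5 degrees.
- guard_grip (a point): Centre of the guard's finger grip: an arch across the guard's middle, its top bar 12 mm thick (guard's x), 64 mm long (y), 18 mm tall, on a post at each end. The point is the bar's middle, 31 mm above the plate's underside (26 mm above its top), straight over the guard's origin. Axes as the guard's.
- guard_hooks (a point): Midway between the guard's two rigid hooks, 70.5 mm from its origin along its x, 9.5 mm below the plate's underside; the plate's far edge is at 75.5 mm. They reach 5 mm under the far rim (top at 72 mm) with 2 mm of height to spare and stop the guard from going further in +x (a grip that closes off-centre that way pushes hard on them); with the tab end raised, drawing the guard 8 mm in its -x direction (to the tab) frees them.
- tray: Shallow square wooden tray, 230 mm by 230 mm, 18 mm high, walls 6 mm thick, floor 6 mm thick, fixed to the table. Origin: centre of its underside; z up. The extractor stands on one side of the robot's middle line and the tray on the other.
- jar_a: Bystander: glass jar with a metal screw lid, 56 mm across, 70 mm tall. Origin: centre of its underside.
- jar_b: Bystander: glass jar with a metal screw lid, 52 mm across, 60 mm tall. Origin: centre of its underside.
- dropper_a: Bystander: small black dropper bottle, 26 mm across, 62 mm tall. Origin: centre of its underside.
- dropper_b: Bystander: small black dropper bottle, 26 mm across, 62 mm tall. Origin: centre of its underside.
- pot_a: Bystander: low clear pigment pot, 40 mm across, 24 mm tall. Origin: centre of its underside.
- pot_b: Bystander: low clear pigment pot, 40 mm across, 24 mm tall. Origin: centre of its underside.
- tweezers: Bystander: steel tweezers lying flat, 125 mm long, 6 mm thick. Origin: centre of its underside.
Things that resemble listed ones, but are neither listed nor needed, are in the scene too. There is more than one size of the guard; the job needs the smaller.

How it is judged:
By the outcome, as a careful person would: the job done as asked, in the order asked, and still so for the second after the job is handed in, with the robot touching nothing.
It also fails if it takes over 61 s, if anything falls off the work surface, if the arm or the gripper's body presses on something with over 40 N, if the wrist force passes 120 N, or if a joint passes its speed limit or range.

ROBOT

A 6-joint arm with a two-finger parallel gripper is mounted at the origin on the work surface. World frame = base frame: x ahead of the robot, y to its left, z up, the work surface at z = 0. Lengths are in mm, angles in rad, forces in N, time in s.
With the tool pointing down it reaches from about 300 to 775 mm from the base axis. Payload 14.6 kg.
Tool frame: the origin (TCP) lies at the very end of the fingers, on their centre line; the grasp point (between the pads) lies 19 mm behind it; y points along the fingers, x is the direction in which the jaws open and shut, and the axes are right-handed (so a half turn about y gives the same grasp; the last joint's range is limited). The gripper opens to 85 mm and grips with 20 to 120 N. Pads are 22 mm wide; open, the fingers measure 114 mm over their backs; the gripper's body (76 mm by 85 mm) begins 54 mm behind the grasp point. The pads swing forward as they close: fully open they stand 13 mm farther back than shut.
Start: joints at [-1.198, 0.3, 1.521, -0, 1.321, -0.067], TCP at [234.159, -497.653, 231.281] pointing down, gripper open.
Joint ranges: [-3.03, 3.03], [-0.79, 2.21], [0.23, 2.52], [-1.04, 4.18], [0, 3.07], [-2.55, 2.55]. Speed limits (rad/s): [2.22, 2.22, 2.57, 3.14, 3.14, 3.14].

INTERFACE

Orientations are given as a unit quaternion [x, y, z, w].
In Python, from cell import r gives the robot as it stands.
- The arm moves only by the tool arm_command, never from a script. Its argument "increments" is a list of rows, each an object of numbers: "tx", "ty", "tz": the shift along the tool's x, y, z in m; "ax", "ay", "az": the turn, a rotation vector about the tool's x, y, z in degrees; "hand": the opening, from 0 (shut) to 1 (fully open). A call has 1 to 12 rows; each row is the pose to reach, as a shift and turn from the pose commanded when the call began, along the tool's axes at that moment; what a row does not reach only later rows make up. A row lasts 1/10 s, in which the tool goes at most 50 mm and 8.59 degrees, less where a joint would pass 70% of its speed; a pose out of reach is approached as far as the arm can. A call with a gripper value outside its range is refused whole. The fingers move at their own pace and stop on an object; "force" is the grip in N (left out, the last holds). Time passes only in rows, so rows that repeat a pose let the fingers close. It gives the time, the measured TCP pose, the force and the opening at its end, in the units of the state.
- r.get_obs(): the state, without advancing time (a new reading comes with each control period).
- r.camera(name): name is "side" or "top" or "wrist"; returns the picture (420x560x3 uint8, blue, green, red); there is no depth.
- r.camera_info(name): a dict with "camera_matrix" (3x3 intrinsics, pixels), "rvec" (rotation vector, rad) and "tvec" (3), from world to camera coordinates, as OpenCV has them; the wrist camera has in their place "T_tool_cam" (4x4, takes a point from camera to tool coordinates, whose origin is the TCP and whose axes are the tool frame's). Camera axes: x right, y down, z forward; pixel columns grow to the right and rows downward; lengths in mm; the calibration is good to about 2 mm. The wrist camera is an equidistant fisheye: a pixel r from the principal point sees the ray r / f radians off the axis. A picture is of the moment at which its call begins: read the wrist's pose just before it. camera_info takes no time and is no camera call.
- r.finish_job(): hands the job in, once; it reports no verdict.
The state is a dict: "time": time; "joints": joint angles; "qvel": joint speeds; "tau": joint torques, N m; "tool_pos": TCP position; "orientation": TCP orientation; "force": force on the tool from outside, world axes, zero at the start; "torque": the same for the moment, N m; "opening": finger opening in mm.
Only numpy, scipy, OpenCV 4.12 (cv2) and the standard library are available. Lean on these libraries where they do the work, as an engineer would, in place of code of your own. Each camera call takes 0.05 s, during which the arm holds its last target.

## Working session

There is one attempt and no reset: what is moved stays moved. The work goes in short steps, Python scripts to look and compute and a tool call to move; the robot and the scene stay as the last step left them, time stands still between calls to the robot, and variables do not carry over. Pictures are saved under pics/ and viewed, and the job is handed in when it is done.

Besides the shell and the picture viewer there is one more tool, called after "Request:" by a JSON object that holds its "name" and its "arguments", one argument or row to a line. arm_command: Moves the arm, as the interface text tells. Its arguments: {"type":"object","properties":{"increments":{"type":"array","items":{"type":"object","properties":{"tx":{"type":"number"},"ty":{"type":"number"},"tz":{"type":"number"},"ax":{"type":"number"},"ay":{"type":"number"},"az":{"type":"number"},"hand":{"type":"number"}}}},"force":{"type":"number"}},"required":["increments"]}

```bash
ls; mkdir -p pics
python3 - <<'E'
from cell import r
import cv2
o=r.get_obs(); print(o)
for n in("side","top","wrist"):
    i=r.camera_info(n); print(n,i)
    cv2.imwrite(f"pics/{n}0.png",r.camera(n))
E
```

```text
pics
{'time': 0.0, 'joints': array([-1.19763098e+00,  3.00509034e-01,  1.52163593e+00,  4.33255704e-05,
        1.32069783e+00, -6.65757824e-02]), 'qvel': array([-0.00027124,  0.00029128, -0.0003914 ,  0.00067134, -0.00176871,
        0.00049293]), 'tau': array([-1.82045851e-04, -5.43505633e+01, -3.61790907e+01, -6.65548555e-05,
        4.06698979e-03, -9.95035947e-07]), 'tool_pos': array([ 234.0640237 , -497.42878578,  230.6773068 ]), 'orientation': array([-0.59673922,  0.37926215, -0.3785665 ,  0.59728546]), 'force': array([-0.08387909,  0.93839293, -0.50288967]), 'torque': array([ 0.00343641,  0.00937373, -0.04791437]), 'opening': 85.1012117397591}
side {'camera_matrix': array([[434.38319521,   0.        , 284.47985188],
       [  0.        , 434.38319521, 210.60818058],
       [  0.        ,   0.        ,   1.        ]]), 'rvec': array([ 2.18168146, -0.05082097,  0.06065751]), 'tvec': array([-476.69197769,   91.41706293,  992.64230546])}
top {'camera_matrix': array([[537.08793339,   0.        , 283.46189724],
       [  0.        , 537.08793339, 218.38660884],
       [  0.        ,   0.        ,   1.        ]]), 'rvec': array([ 2.17718772, -2.12073879,  0.1439019 ]), 'tvec': array([   4.11646251,  478.30463935, 1334.39230191])}
wrist {'camera_matrix': array([[325.1922621 ,   0.        , 276.05722014],
       [  0.        , 325.1922621 , 204.78770391],
       [  0.        ,   0.        ,   1.        ]]), 'T_tool_cam': array([[ 9.99999973e-01, -6.70627218e-05,  2.23495591e-04,
        -6.41005575e-01],
       [-2.33255687e-04, -2.61509845e-01,  9.65200780e-01,
        -1.40931656e+02],
       [-6.28269410e-06, -9.65200806e-01, -2.61509854e-01,
         6.53970943e+01],
       [ 0.00000000e+00,  0.00000000e+00,  0.00000000e+00,
         1.00000000e+00]])}
```

View pics/side0.png

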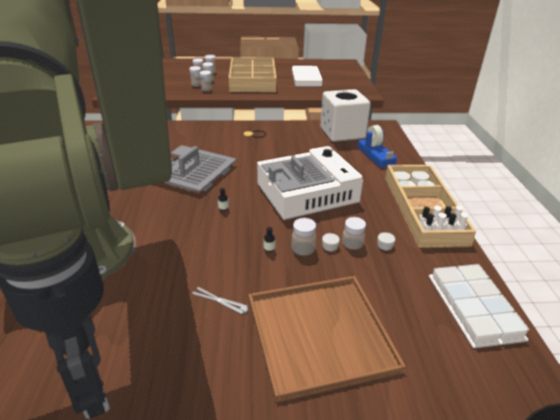

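View pics/top0.png

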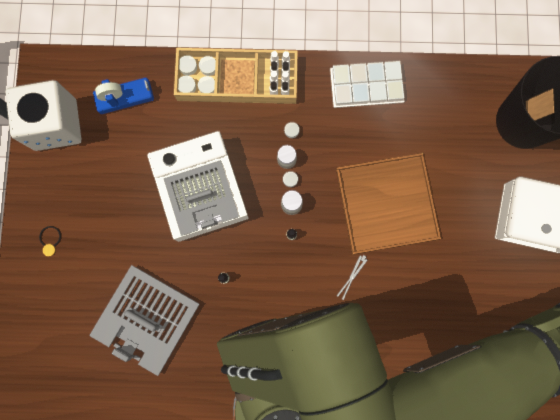

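View pics/wrist0.png

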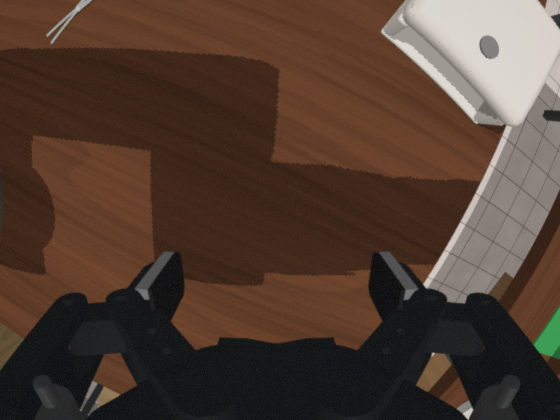

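The extractor is at top (197,187), with a guard still fitted on it. A larger loose guard lies on the table at top (146,320). The tray is at top (388,203) and the bystanders form a column at x≈290. Next I'll enlarge the extractor and the tray.

Run:
```python
import cv2,numpy as np
a=cv2.imread("pics/top0.png")
c=cv2.resize(a[125:250,140:255],None,fx=5,fy=5,interpolation=cv2.INTER_CUBIC)[:600]
cv2.imwrite("pics/crop1.png",c)
c=cv2.resize(a[145:260,325:450],None,fx=5,fy=5,interpolation=cv2.INTER_CUBIC)
cv2.imwrite("pics/crop2.png",c)
a=cv2.imread("pics/side0.png")
c=cv2.resize(a[140:225,245:370],None,fx=6,fy=6,interpolation=cv2.INTER_CUBIC)
cv2.imwrite("pics/crop3.png",c)
```

```text
(no output)
```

View pics/crop1.png

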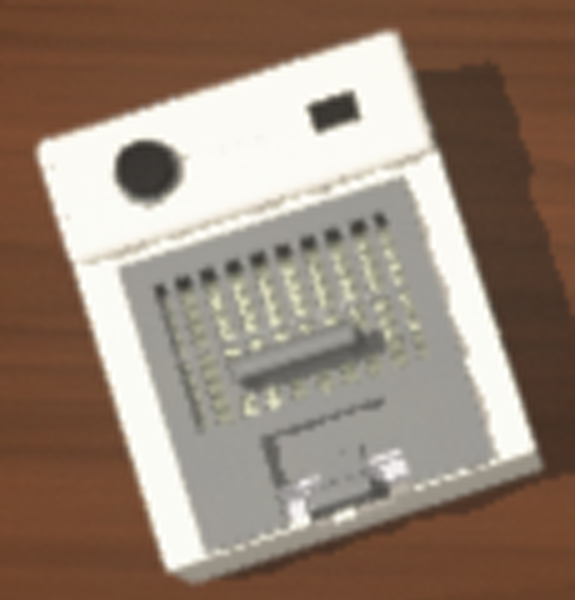

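View pics/crop2.png

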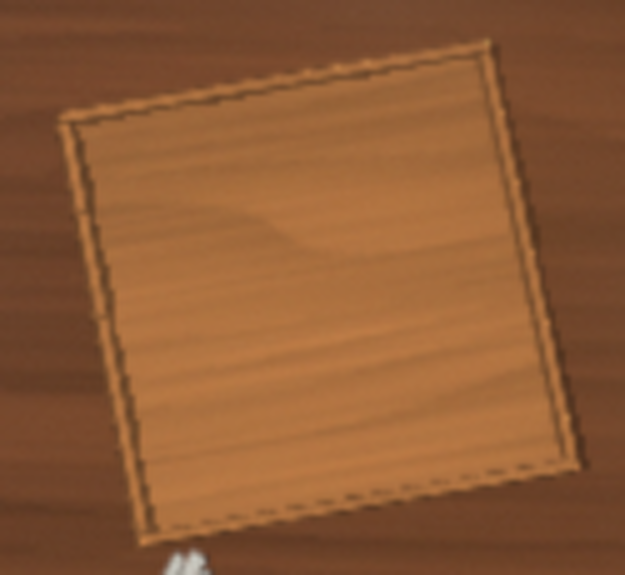

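View pics/crop3.png

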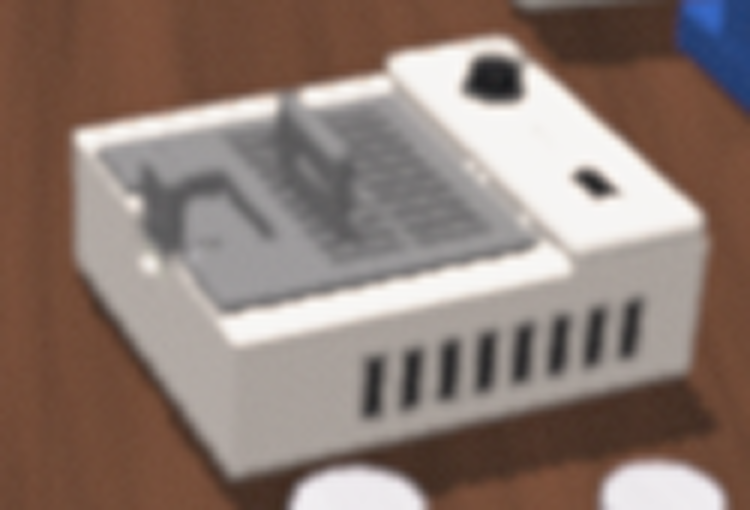

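```bash
cat > h.py <<'E'
import numpy as np,cv2
from scipy.spatial.transform import Rotation as R
from cell import r
def proj(n,P):
    i=r.camera_info(n)
    return cv2.projectPoints(np.asarray(P,float).reshape(-1,3),i["rvec"],i["tvec"],i["camera_matrix"],None)[0][:,0]
def pose(p):
    x,y,a=p; c,s=np.cos(a),np.sin(a)
    return lambda P:(np.asarray(P,float).reshape(-1,3)@np.array([[c,s,0],[-s,c,0],[0,0,1]])+[x,y,0])
def un(n,uv,z):
    i=r.camera_info(n);Rm=cv2.Rodrigues(i["rvec"])[0]
    d=Rm.T@np.linalg.inv(i["camera_matrix"])@np.r_[uv,1]; c=-Rm.T@i["tvec"]
    return c+d*(z-c[2])/d[2]
def wproj(P,pos,q):
    i=r.camera_info("wrist");T=i["T_tool_cam"];K=i["camera_matrix"]
    t=R.from_quat(q).inv().apply(np.asarray(P,float).reshape(-1,3)-pos)
    c=(t-T[:3,3])@T[:3,:3]
    rr=np.linalg.norm(c[:,:2],axis=1);th=np.arctan2(rr,c[:,2])
    return np.c_[K[0,2]+K[0,0]*th*c[:,0]/rr,K[1,2]+K[1,1]*th*c[:,1]/rr]
E
cat > fit.py <<'E'
from h import *
from scipy.optimize import least_squares
def cv(uv,s,o): return (np.array(uv,float)+.5)/s-.5+np.array(o)
def fit(model,top,side,p0):
    top=np.array(top,float);
    def f(p):
        T=pose(p); e=[]
        if len(top): e.append(proj("top",T(model[:len(top)]))-top)
        if len(side): e.append(proj("side",T(model[len(top):]))-side)
        return np.concatenate(e).ravel()
    s=least_squares(f,p0); return s.x,s.fun.reshape(-1,2)
mt=[[112.5,95,84],[112.5,-95,84],[-112.5,95,72],[-112.5,-95,72]]
tp=cv([[38,145],[400,32],[166,572],[541,463]],5,(140,125))
ms=[[-112.5,95,72],[-112.5,-95,72],[-112.5,-95,0],[112.5,-95,84],[112.5,95,84],[112.5,-95,0],[-112.5,95,0]]
sp=cv([[75,132],[235,345],[235,478],[705,215],[505,40],[690,372],[75,268]],6,(245,140))
x,res=fit(mt+ms,tp,sp,[500,250,0.3]); print("extr",x.round(3)); print(res.round(1).tolist())
xt,res=fit(mt,tp,[],[500,250,0.3]); print("top only",xt.round(3),res.round(1).tolist())
w=115
mt=[[w,w,18],[w,-w,18],[-w,w,18],[-w,-w,18]]
tp=cv([[60,117],[492,42],[140,544],[580,467]],5,(325,145))
t,res=fit(mt,tp,[],[450,-200,0.2]); print("tray",t.round(3)); print(res.round(1).tolist())
a=cv2.imread("pics/side0.png");b=cv2.imread("pics/top0.png")
T=pose(x)
g=-36.5
P=[]
for m in [[g-75.5,75,77],[g-75.5,-75,77],[g+75.5,75,77],[g+75.5,-75,77],[g,32,112],[g,-32,112],[g-6,0,112],[g+6,0,112]]: P.append(m)
for n,im in(("side",a),("top",b)):
    q=proj(n,T(P)); im=cv2.resize(im,None,fx=5,fy=5,interpolation=cv2.INTER_CUBIC)
    for u in q: cv2.circle(im,tuple(int(v) for v in (u+.5)*5),3,(0,0,255),-1)
    o=(140,125) if n=="top" else (245,140)
    cv2.imwrite(f"pics/ov_{n}.png",im[o[1]*5:o[1]*5+600,o[0]*5:o[0]*5+650])
for z,names in((62,{"jarA?":(291,202),"jarB?":(287,156),"dropA":(292,234),"dropB":(224,278),"potA":(290,179),"potB":(292,130)}),):
    for k,v in names.items(): print(k,un("top",v,24 if "pot" in k else z).round(0))
E
python3 fit.py
```

```text
extr [5.52610e+02 2.33273e+02 3.43000e-01]
[[-0.2, -0.6], [0.3, -1.1], [0.9, -0.1], [-0.4, -2.1], [-0.6, -0.1], [-0.7, -0.7], [-1.4, 0.7], [0.3, 0.3], [-0.3, -1.2], [-1.2, 0.8], [-0.3, -0.7]]
top only [5.50093e+02 2.33542e+02 3.34000e-01] [[-0.0, -0.1], [0.6, 0.1], [0.3, 0.7], [-0.9, -0.7]]
tray [ 5.28327e+02 -2.52565e+02  1.96000e-01]
[[-0.3, -0.9], [-0.3, -0.5], [0.1, 0.6], [0.5, 0.8]]
jarA? [516.  -1.  62.]
jarB? [634.  12.  62.]
dropA [435.  -6.  62.]
dropB [323. 158.  62.]
potA [583.   3.  24.]
potB [714.   1.  24.]
```

View overlays.

View pics/ov_top.png

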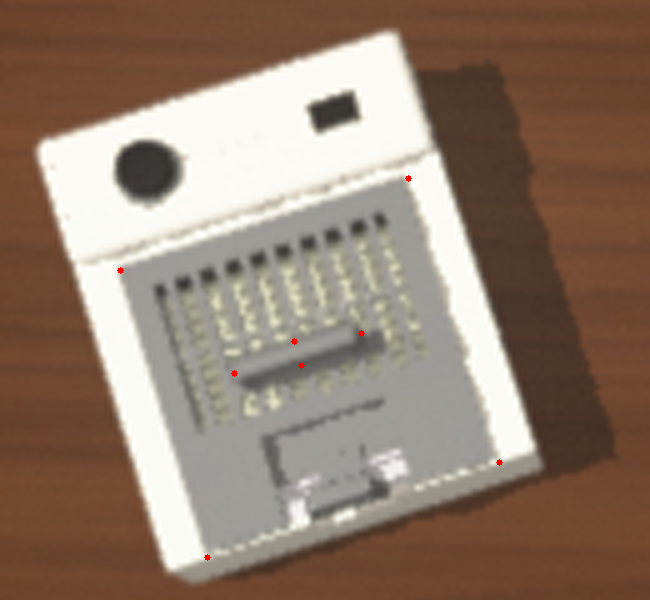

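View pics/ov_side.png

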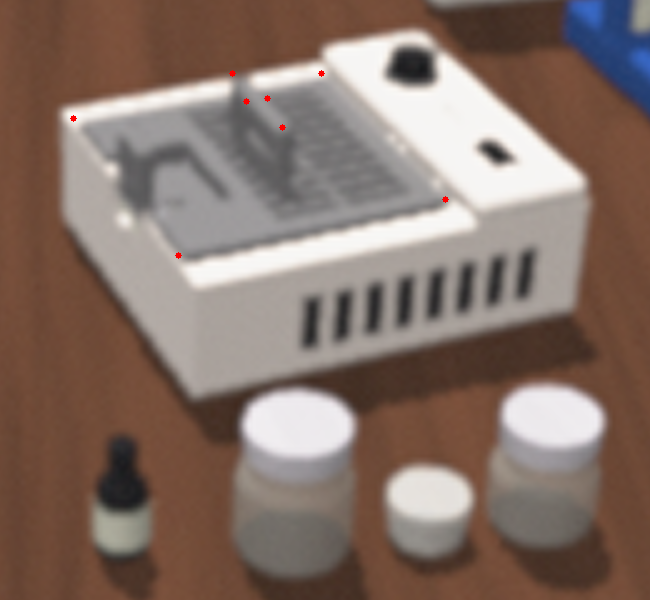

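The guard to take off is the one fitted on the extractor at top (197,190). Its plate matches the 151×150 outline I overlaid. The loose one at (146,320) is visibly larger, so I'm ignoring it. Now I'll work out a viewing pose above the tab.

```bash
cat >> h.py <<'E'
def tgt(yaw,flip=1,pitch=0):
    # tool x = flip*guard x, y down ; pitch about guard +y (deg)
    c,s=np.cos(yaw),np.sin(yaw); gx=np.array([c,s,0]);gy=np.array([-s,c,0])
    M=np.c_[flip*gx,[0,0,-1],np.cross(flip*gx,[0,0,-1])]
    return R.from_rotvec(gy*np.deg2rad(pitch))*R.from_matrix(M)
def inc(pos,rot,o=None):
    o=o or r.get_obs(); q=R.from_quat(o["orientation"])
    t=q.inv().apply(np.array(pos)-o["tool_pos"])/1000; a=(q.inv()*rot).as_rotvec(degrees=True)
    return t.round(4),a.round(2)
E
python3 - <<'E'
from h import *
o=r.get_obs();print(R.from_quat(o["orientation"]).as_matrix().round(3))
p=pose([551,233.4,.338])([-36.5-70,0,200])[0];print(p)
for f in(1,-1):print(f,inc(p,tgt(.338,f)))
E
```

```text
[[ 0.426 -0.     0.905]
 [-0.905  0.001  0.426]
 [-0.001 -1.     0.   ]]
[450.52579622 198.08450233 200.        ]
1 (array([-0.5372,  0.0313,  0.492 ]), array([-4.000e-02, -8.417e+01, -4.000e-02]))
-1 (array([-0.5372,  0.0313,  0.492 ]), array([ 4.000e-02,  9.583e+01, -4.000e-02]))
```

Request:
{"name": "arm_command", "arguments": {
  "increments": [
    {"tx": -0.537, "ty": 0.01, "tz": 0.492, "ay": -84.2},
    {"tx": -0.537, "ty": 0.01, "tz": 0.492, "ay": -84.2},
    {"tx": -0.537, "ty": 0.01, "tz": 0.492, "ay": -84.2},
    {"tx": -0.537, "ty": 0.01, "tz": 0.492, "ay": -84.2},
    {"tx": -0.537, "ty": 0.01, "tz": 0.492, "ay": -84.2},
    {"tx": -0.537, "ty": 0.01, "tz": 0.492, "ay": -84.2},
    {"tx": -0.537, "ty": 0.01, "tz": 0.492, "ay": -84.2},
    {"tx": -0.537, "ty": 0.01, "tz": 0.492, "ay": -84.2},
    {"tx": -0.537, "ty": 0.01, "tz": 0.492, "ay": -84.2},
    {"tx": -0.537, "ty": 0.01, "tz": 0.492, "ay": -84.2},
    {"tx": -0.537, "ty": 0.01, "tz": 0.492, "ay": -84.2},
    {"tx": -0.537, "ty": 0.01, "tz": 0.492, "ay": -84.2}
  ]
}}

```text
$.increments[0]: bad value
```

Run:
```python
from h import *
o=r.get_obs();print(o["time"],o["tool_pos"],o["joints"])
p=pose([551,233.4,.338])([-36.5-70,0,200])[0]
print(inc(p,tgt(.338,1)))
```

```text
0.15 [ 234.0945786  -497.50534048  230.87322815] [-1.19761475e+00  3.00306875e-01  1.52143493e+00  8.07846842e-06
  1.32067563e+00 -6.65969581e-02]
(array([-0.5372,  0.0313,  0.492 ]), array([-4.000e-02, -8.417e+01, -4.000e-02]))
```

Request:
{"name": "arm_command", "arguments": {
  "increments": [
    {"tx": -0.03, "ty": 0, "tz": 0.03, "ax": 0, "ay": -8, "az": 0, "hand": 1}
  ]
}}

```text
time: 0.25
tool_pos: [247.6, -459.3, 230.4]
orientation: [-0.622, 0.337, -0.337, 0.622]
force: [1.6, -0.3, 0.4]
opening: 85.4
```

Request:
{"name": "arm_command", "arguments": {
  "increments": [
    {"tx": -0.45, "ty": 0.01, "tz": 0.53, "ax": 0, "ay": -76.2, "az": 0, "hand": 1}
  ]
}}

```text
time: 0.35
tool_pos: [262.5, -409.2, 229.8]
orientation: [-0.646, 0.288, -0.287, 0.646]
force: [1.4, 0.4, 1.3]
opening: 85.5
```

Run:
```python
from h import *
o=r.get_obs();print(o["time"],o["tool_pos"],o["joints"])
p=pose([551,233.4,.338])([-36.5-70,0,200])[0]
print(inc(p,tgt(.338,1)))
```

```text
0.35 [ 262.52955814 -409.204157    229.78832045] [-1.07573852e+00  1.59230978e-01  1.69746840e+00  2.06194523e-05
  1.28596315e+00 -2.37960222e-01]
(array([-0.3255,  0.0303,  0.546 ]), array([-5.000e-02, -6.737e+01, -4.000e-02]))
```

Request:
{"name": "arm_command", "arguments": {
  "increments": [
    {"tx": -0.325, "ty": 0.03, "tz": 0.546, "ax": 0, "ay": -67.4, "az": 0, "hand": 1},
    {"tx": -0.325, "ty": 0.03, "tz": 0.546, "ax": 0, "ay": -67.4, "az": 0, "hand": 1},
    {"tx": -0.325, "ty": 0.03, "tz": 0.546, "ax": 0, "ay": -67.4, "az": 0, "hand": 1},
    {"tx": -0.325, "ty": 0.03, "tz": 0.546, "ax": 0, "ay": -67.4, "az": 0, "hand": 1},
    {"tx": -0.325, "ty": 0.03, "tz": 0.546, "ax": 0, "ay": -67.4, "az": 0, "hand": 1},
    {"tx": -0.325, "ty": 0.03, "tz": 0.546, "ax": 0, "ay": -67.4, "az": 0, "hand": 1},
    {"tx": -0.325, "ty": 0.03, "tz": 0.546, "ax": 0, "ay": -67.4, "az": 0, "hand": 1},
    {"tx": -0.325, "ty": 0.03, "tz": 0.546, "ax": 0, "ay": -67.4, "az": 0, "hand": 1},
    {"tx": -0.325, "ty": 0.03, "tz": 0.546, "ax": 0, "ay": -67.4, "az": 0, "hand": 1},
    {"tx": -0.325, "ty": 0.03, "tz": 0.546, "ax": 0, "ay": -67.4, "az": 0, "hand": 1},
    {"tx": -0.325, "ty": 0.03, "tz": 0.546, "ax": 0, "ay": -67.4, "az": 0, "hand": 1},
    {"tx": -0.325, "ty": 0.03, "tz": 0.546, "ax": 0, "ay": -67.4, "az": 0, "hand": 1}
  ]
}}

```text
time: 1.55
tool_pos: [442.5, 164.3, 202.2]
orientation: [0.697, 0.118, -0.118, -0.697]
force: [1.3, -0.2, 0.8]
opening: 85.2
```

Run:
```python
from h import *
o=r.get_obs();print(o["time"],o["tool_pos"],o["joints"])
p=pose([551,233.4,.338])([-36.5-70,0,200])[0]
print(inc(p,tgt(.338,1)))
```

```text
1.55 [442.46179236 164.26467269 202.16475604] [ 2.77885703e-01  1.53599068e-01  1.77107428e+00 -6.26983800e-05
  1.21671173e+00 -5.74276205e-02]
(array([0.0187, 0.0022, 0.0293]), array([ 0.  , -0.15,  0.01]))
```

Request:
{"name": "arm_command", "arguments": {
  "increments": [
    {"tx": 0.0185, "ty": 0.0, "tz": 0.0295, "ax": 0, "ay": 0, "az": 0, "hand": 1},
    {"tx": 0.0185, "ty": 0.0, "tz": 0.0295, "ax": 0, "ay": 0, "az": 0, "hand": 0.6},
    {"tx": 0.0185, "ty": 0.0, "tz": 0.0295, "ax": 0, "ay": 0, "az": 0, "hand": 0.6}
  ]
}}

```text
time: 1.85
tool_pos: [449.8, 196.2, 201.8]
orientation: [0.697, 0.118, -0.119, -0.697]
force: [-0.1, 0.3, 0.3]
opening: 58.8
```

Run:
```python
from h import *
o=r.get_obs();im=r.camera("wrist");cv2.imwrite("pics/w1.png",im)
np.savez("w1.npz",pos=o["tool_pos"],q=o["orientation"])
print(o["time"],o["tool_pos"],o["opening"],o["force"])
T=pose([551,233.4,.338]);g=-36.5
P=[[g-75.5,75,77],[g-75.5,-75,77],[g+75.5,75,77],[g+75.5,-75,77],[g,32,112],[g,-32,112],[g-6,0,112],[g+6,0,112],[-112.5,95,72],[-112.5,-95,72]]
q=wproj(T(P),o["tool_pos"],o["orientation"]);print(q.round(0).tolist())
for u in q: cv2.circle(im,tuple(int(round(v)) for v in u),2,(0,0,255),-1)
cv2.imwrite("pics/w1o.png",cv2.resize(im,None,fx=1.4,fy=1.4,interpolation=cv2.INTER_CUBIC))
```

```text
1.85 [449.82323633 196.16703844 201.78731849] 58.82453627247849 [-0.10165128  0.28387069  0.34198099]
[[272.0, 107.0], [273.0, 276.0], [443.0, 115.0], [426.0, 271.0], [374.0, 166.0], [368.0, 247.0], [364.0, 208.0], [379.0, 208.0], [271.0, 83.0], [272.0, 292.0]]
```

View pics/w1o.png

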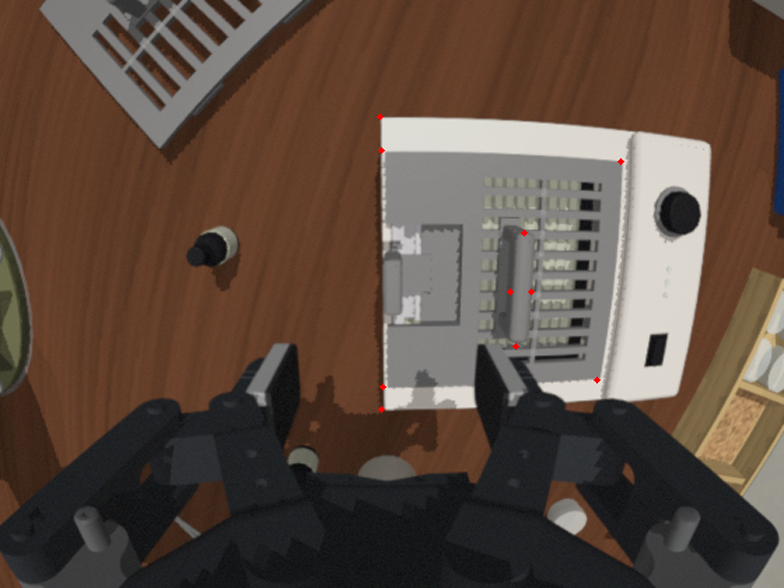

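The wrist picture matches the projected model closely. The pad's top is at about (280,202) and the grip bar at about (371,205) in original pixels. I'll enlarge it to measure.

Run:
```python
import cv2
a=cv2.imread("pics/w1.png")
cv2.imwrite("pics/c4.png",cv2.resize(a[80:300,262:410],None,fx=2.7,fy=2.7,interpolation=cv2.INTER_CUBIC))
cv2.imwrite("pics/c5.png",cv2.resize(a[150:250,264:344],None,fx=6,fy=6,interpolation=cv2.INTER_CUBIC))
cv2.imwrite("pics/c6.png",cv2.resize(a[150:250,340:420],None,fx=6,fy=6,interpolation=cv2.INTER_CUBIC))
```

```text
(no output)
```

View pics/c5.png

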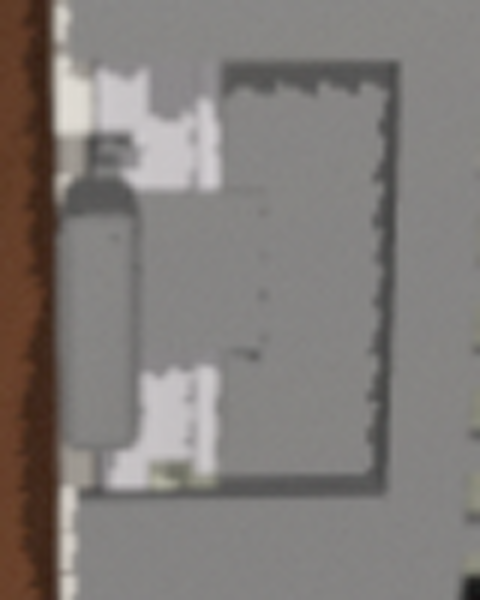

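View pics/c6.png

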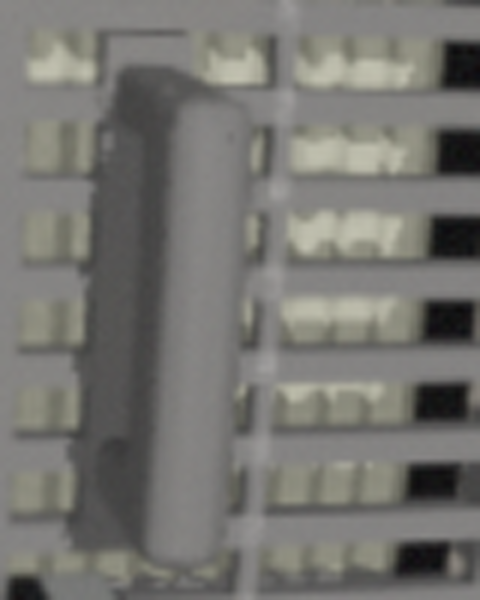

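```bash
cat >> h.py <<'E'
def wun(uv,z,pos,q):
    i=r.camera_info("wrist");T=i["T_tool_cam"];K=i["camera_matrix"]
    d=(np.array(uv)-K[:2,2])/K[0,0]; th=np.linalg.norm(d); v=np.r_[d/th*np.sin(th),np.cos(th)]
    Q=R.from_quat(q); D=Q.apply(T[:3,:3]@v); C=Q.apply(T[:3,3])+pos
    return C+D*(z-C[2])/D[2]
E
python3 - <<'E'
from h import *
w=np.load("w1.npz");pos,q=w["pos"],w["q"]
f=lambda u,v,o:( (u+.5)/6-.5+o[0],(v+.5)/6-.5+o[1])
c5=(264,150);c6=(340,150)
pad=[wun(f(u,v,c5),104,pos,q) for u,v in((60,215),(138,215),(60,445),(138,445),(99,330))]
bar=[wun(f(u,v,c6),112,pos,q) for u,v in((178,105),(245,105),(143,550),(212,555),(195,329))]
E=pose([551,233.4,.338])
inv=lambda p:( (p-[551,233.4,0])@np.array([[np.cos(.338),-np.sin(.338),0],[np.sin(.338),np.cos(.338),0],[0,0,1]]))
for p in pad: print("pad",p.round(1),inv(p).round(1))
for p in bar: print("bar",p.round(1),inv(p).round(1))
v=np.mean(bar[:4],0)-np.mean(pad[:4],0);print(np.linalg.norm(v[:2]),np.arctan2(v[1],v[0]))
# yaw from bar length
for a,b in((0,2),(1,3)):
    d=bar[a]-bar[b];print(np.arctan2(-d[0],d[1]),np.linalg.norm(d))
    d=pad[a]-pad[b];print(np.arctan2(-d[0],d[1]),np.linalg.norm(d))
# plate edges: from full image
E
```

```text
pad [441.7 211.3 104. ] [-110.5   15.4  104. ]
pad [450.9 214.5 104. ] [-100.7   15.4  104. ]
pad [451.6 182.7 104. ] [-110.6  -14.9  104. ]
pad [461.1 186.  104. ] [-100.5  -14.9  104. ]
pad [451.3 198.8 104. ] [-105.6    0.5  104. ]
bar [502.9 249.5 112. ] [-40.1  31.1 112. ]
bar [511.1 252.6 112. ] [-31.3  31.3 112. ]
bar [521.8 194.4 112. ] [-40.5 -27.1 112. ]
bar [531.2 196.7 112. ] [-30.9 -28.  112. ]
bar [516.2 224.  112. ] [-36.    2.7 112. ]
69.8997111626308 0.36092635577146526
0.33076803772250946 58.19365223704639
0.33439896432820326 30.23286053047252
0.3453593814868561 59.31788693183765
0.3448386207249696 30.241472943508935
```

View pics/c4.png

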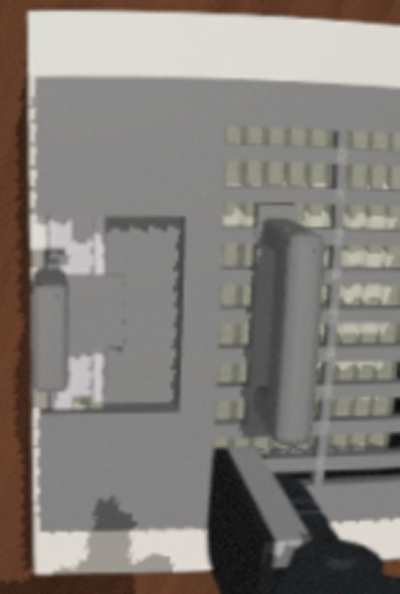

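Run:
```python
from h import *
print(inc([451.6,198.9,115],tgt(.34,1)))
```

```text
(array([0.0028, 0.087 , 0.0027]), array([ 0.01, -0.28, -0.05]))
```

Request:
{"name": "arm_command", "arguments": {
  "increments": [
    {"tx": 0.0028, "ty": 0.045, "tz": 0.0027, "ax": 0, "ay": -0.3, "az": 0, "hand": 0.36},
    {"tx": 0.0028, "ty": 0.087, "tz": 0.0027, "ax": 0, "ay": -0.3, "az": 0, "hand": 0.36},
    {"tx": 0.0028, "ty": 0.087, "tz": 0.0027, "ax": 0, "ay": -0.3, "az": 0, "hand": 0.36},
    {"tx": 0.0028, "ty": 0.087, "tz": 0.0027, "ax": 0, "ay": -0.3, "az": 0, "hand": 0.36}
  ]
}}

```text
time: 2.3
tool_pos: [452.2, 198.7, 116.4]
orientation: [0.697, 0.119, -0.119, -0.697]
force: [0.0, 0.1, 0.5]
opening: 31.2
```

Run:
```python
from h import *
o=r.get_obs();im=r.camera("wrist");cv2.imwrite("pics/w2.png",im)
print(o["time"],o["tool_pos"],o["opening"],o["force"])
print(inc([451.6,198.9,79],tgt(.34,1)))
im=im[120:380,180:420];cv2.imwrite("pics/w2c.png",cv2.resize(im,None,fx=2.3,fy=2.3,interpolation=cv2.INTER_CUBIC))
```

```text
2.3 [452.21542633 198.67787142 116.40889467] 31.181655367565302 [0.03956709 0.08697868 0.50100404]
(array([-0.0013,  0.0383,  0.0003]), array([ 0.  , -0.04,  0.13]))
```

View pics/w2c.png

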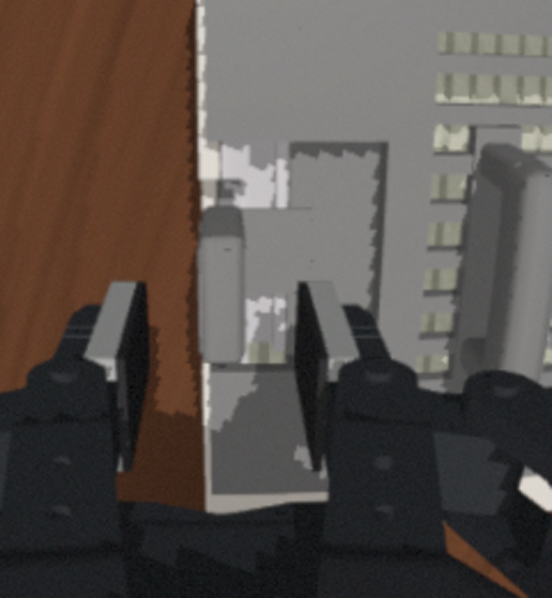

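The pad spans columns 200–244 and sits midway between the finger tips (147 and 298). I'm lowering onto it.

Request:
{"name": "arm_command", "arguments": {
  "increments": [
    {"tx": -0.001, "ty": 0.02, "tz": 0.0003, "ax": 0, "ay": 0, "az": 0, "hand": 0.36},
    {"tx": -0.001, "ty": 0.0375, "tz": 0.0003, "ax": 0, "ay": 0, "az": 0, "hand": 0.36},
    {"tx": -0.001, "ty": 0.0375, "tz": 0.0003, "ax": 0, "ay": 0, "az": 0, "hand": 0.36},
    {"tx": -0.001, "ty": 0.0375, "tz": 0.0003, "ax": 0, "ay": 0, "az": 0, "hand": 0.36}
  ]
}}

```text
time: 2.75
tool_pos: [451.8, 199.5, 79.7]
orientation: [-0.697, -0.12, 0.119, 0.697]
force: [-0.0, -0.0, -0.0]
opening: 30.8
```

Run:
```python
from h import *
o=r.get_obs();im=r.camera("wrist")
print(o["time"],o["tool_pos"],o["opening"],o["force"])
print(inc([451.6,198.9,79],tgt(.34,1)))
im=im[120:380,180:420];cv2.imwrite("pics/w3c.png",cv2.resize(im,None,fx=2.3,fy=2.3,interpolation=cv2.INTER_CUBIC))
```

```text
2.75 [451.76518241 199.46850303  79.7180534 ] 30.836525305179645 [-0.01875911 -0.01184516 -0.01678251]
(array([-0.0004,  0.0008, -0.0005]), array([ 0.  , -0.  ,  0.16]))
```

View pics/w3c.png

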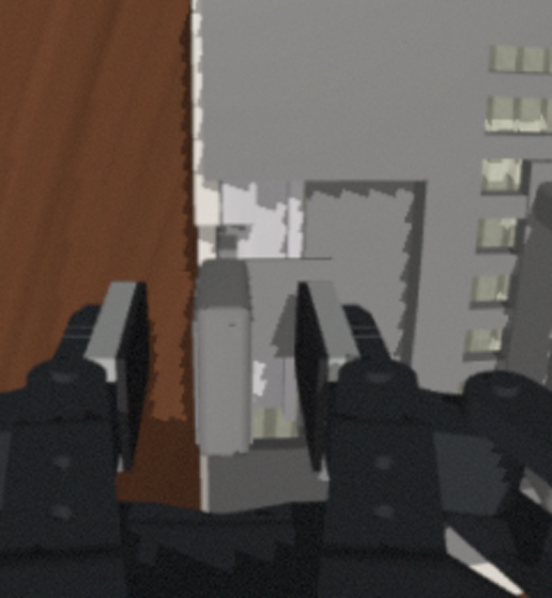

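Request:
{"name": "arm_command", "arguments": {
  "increments": [
    {"tx": 0, "ty": 0, "tz": 0, "ax": 0, "ay": 0, "az": 0, "hand": 0.2},
    {"tx": 0, "ty": 0, "tz": 0, "ax": 0, "ay": 0, "az": 0, "hand": 0.1},
    {"tx": 0, "ty": 0, "tz": 0, "ax": 0, "ay": 0, "az": 0, "hand": 0.05},
    {"tx": 0, "ty": 0, "tz": 0, "ax": 0, "ay": 0, "az": 0, "hand": 0.05},
    {"tx": 0, "ty": 0, "tz": 0, "ax": 0, "ay": 0, "az": 0, "hand": 0.0},
    {"tx": 0, "ty": 0, "tz": 0, "ax": 0, "ay": 0, "az": 0, "hand": 0.0}
  ],
  "force": 20
}}

```text
time: 3.4
tool_pos: [451.4, 199.5, 78.8]
orientation: [-0.697, -0.12, 0.119, 0.697]
force: [-1.3, -0.4, 6.3]
opening: 9.6
```

```bash
cat > s.py <<'E'
from h import *
o=r.get_obs(); c,s=np.cos(.34),np.sin(.34)
f=o["force"]; p=o["tool_pos"]-[551,233.4,0]
print("t",round(o["time"],2),"pos",o["tool_pos"].round(2),"open",round(o["opening"],2),"Fguard",np.round([f[0]*c+f[1]*s,-f[0]*s+f[1]*c,f[2]],2),"torque",o["torque"].round(3),"Pextr",np.round([p[0]*c+p[1]*s,-p[0]*s+p[1]*c,p[2]],2),inc(o["tool_pos"],tgt(.34,1))[1])
E
python3 s.py
```

```text
t 3.4 pos [451.44 199.55  78.8 ] open 9.65 Fguard [-1.4   0.03  6.34] torque [-0.023  0.078  0.119] Pextr [-105.15    1.29   78.8 ] [0.   0.03 0.11]
```

Request:
{"name": "arm_command", "arguments": {
  "increments": [
    {"tx": 0.001, "ty": -0.0005, "tz": 0, "ax": 0, "ay": 0, "az": 0, "hand": 0.0},
    {"tx": 0.001, "ty": -0.0005, "tz": 0, "ax": 0, "ay": 0, "az": 0, "hand": 0.0},
    {"tx": 0.001, "ty": -0.0005, "tz": 0, "ax": 0, "ay": 0, "az": 0, "hand": 0.0}
  ]
}}

```text
time: 3.7
tool_pos: [452.1, 199.8, 78.8]
orientation: [-0.697, -0.12, 0.119, 0.697]
force: [-1.6, -1.0, 5.9]
opening: 9.5
```

```bash
python3 s.py
```

```text
t 3.7 pos [452.07 199.79  78.81] open 9.48 Fguard [-1.8  -0.44  5.92] torque [-0.07   0.194  0.09 ] Pextr [-104.47    1.31   78.81] [-0.    0.02  0.05]
```

Request:
{"name": "arm_command", "arguments": {
  "increments": [
    {"tx": 0.0015, "ty": -0.0005, "tz": 0, "ax": 0, "ay": 0, "az": 0, "hand": 0.0},
    {"tx": 0.0015, "ty": -0.0005, "tz": 0, "ax": 0, "ay": 0, "az": 0, "hand": 0.0},
    {"tx": 0.0015, "ty": -0.0005, "tz": 0, "ax": 0, "ay": 0, "az": 0, "hand": 0.0}
  ]
}}

```text
time: 4.0
tool_pos: [453.3, 200.2, 78.9]
orientation: [-0.697, -0.12, 0.12, 0.697]
force: [-0.7, -1.2, 4.1]
opening: 9.6
```

```bash
python3 s.py
```

```text
t 4.0 pos [453.32 200.2   78.91] open 9.56 Fguard [-1.09 -0.84  4.1 ] torque [-0.112  0.097  0.015] Pextr [-103.16    1.28   78.91] [-0.    0.01  0.02]
```

Request:
{"name": "arm_command", "arguments": {
  "increments": [
    {"tx": 0.001, "ty": -0.0005, "tz": 0, "ax": 0, "ay": 0, "az": 0, "hand": 0.0},
    {"tx": 0.001, "ty": -0.0005, "tz": 0, "ax": 0, "ay": 0, "az": 0, "hand": 0.0}
  ]
}}

```text
time: 4.2
tool_pos: [454.0, 200.4, 79.0]
orientation: [0.697, 0.119, -0.12, -0.697]
force: [-1.0, -0.4, 0.7]
opening: 9.9
```

```bash
python3 s.py
```

```text
t 4.2 pos [453.95 200.43  79.03] open 9.88 Fguard [-1.06 -0.01  0.69] torque [-0.161  0.137  0.037] Pextr [-102.49    1.28   79.03] [ 0.    0.01 -0.05]
```

Request:
{"name": "arm_command", "arguments": {
  "increments": [
    {"tx": 0.001, "ty": 0, "tz": 0, "ax": 0, "ay": 0, "az": 0, "hand": 0.0},
    {"tx": 0.001, "ty": 0, "tz": 0, "ax": 0, "ay": 0, "az": 0, "hand": 0.0}
  ]
}}

```text
time: 4.4
tool_pos: [454.9, 200.8, 79.1]
orientation: [0.697, 0.119, -0.12, -0.697]
force: [-3.3, -1.6, 1.0]
opening: 9.5
```

```bash
python3 s.py
```

```text
t 4.4 pos [454.94 200.77  79.06] open 9.49 Fguard [-3.62 -0.37  1.02] torque [-0.216  0.347  0.057] Pextr [-101.44    1.27   79.06] [ 0.    0.01 -0.04]
```

Request:
{"name": "arm_command", "arguments": {
  "increments": [
    {"tx": 0.001, "ty": 0, "tz": 0, "ax": 0, "ay": 0, "az": 0, "hand": 0.0},
    {"tx": 0.001, "ty": 0, "tz": 0, "ax": 0, "ay": 0, "az": 0, "hand": 0.0}
  ]
}}

```text
time: 4.6
tool_pos: [455.9, 201.1, 79.1]
orientation: [0.697, 0.119, -0.12, -0.697]
force: [-3.1, -1.9, -0.1]
opening: 9.4
```

```bash
python3 s.py
```

```text
t 4.6 pos [455.88 201.08  79.07] open 9.43 Fguard [-3.56 -0.71 -0.12] torque [-0.277  0.516  0.065] Pextr [-100.45    1.25   79.07] [ 0.    0.01 -0.04]
```

Request:
{"name": "arm_command", "arguments": {
  "increments": [
    {"tx": 0.001, "ty": 0, "tz": 0, "ax": 0, "ay": 0, "az": 0, "hand": 0.0},
    {"tx": 0.001, "ty": 0, "tz": 0, "ax": 0, "ay": 0, "az": 0, "hand": 0.0}
  ]
}}

```text
time: 4.8
tool_pos: [456.9, 201.5, 79.1]
orientation: [0.697, 0.12, -0.12, -0.697]
force: [-3.8, -2.9, -0.8]
opening: 9.7
```

```bash
python3 s.py
```

```text
t 4.8 pos [456.87 201.45  79.13] open 9.71 Fguard [-4.54 -1.42 -0.78] torque [-0.354  0.596  0.007] Pextr [-99.4    1.27  79.13] [ 0.    0.01 -0.03]
```

Request:
{"name": "arm_command", "arguments": {
  "increments": [
    {"tx": 0.001, "ty": 0, "tz": 0, "ax": 0, "ay": 0, "az": 0, "hand": 0.0},
    {"tx": 0.001, "ty": 0, "tz": 0, "ax": 0, "ay": 0, "az": 0, "hand": 0.0}
  ]
}}

```text
time: 5.0
tool_pos: [457.7, 201.7, 79.1]
orientation: [0.697, 0.119, -0.12, -0.697]
force: [-4.7, -2.6, 1.1]
opening: 9.5
```

```bash
python3 s.py
```

```text
t 5.0 pos [457.75 201.72  79.11] open 9.47 Fguard [-5.3  -0.87  1.06] torque [-0.477  0.772  0.014] Pextr [-98.48   1.23  79.11] [ 0.    0.01 -0.04]
```

Request:
{"name": "arm_command", "arguments": {
  "increments": [
    {"tx": 0.001, "ty": 0, "tz": 0, "ax": 0, "ay": 0, "az": 0, "hand": 0.0},
    {"tx": 0.001, "ty": 0, "tz": 0, "ax": 0, "ay": 0, "az": 0, "hand": 0.0}
  ]
}}

```text
time: 5.2
tool_pos: [458.6, 202.0, 79.1]
orientation: [0.697, 0.119, -0.12, -0.697]
force: [-6.0, -3.3, 0.0]
opening: 9.8
```

```bash
python3 s.py
```

```text
t 5.2 pos [458.59 202.03  79.09] open 9.75 Fguard [-6.76 -1.14  0.02] torque [-0.476  0.767  0.024] Pextr [-97.58   1.25  79.09] [ 0.    0.01 -0.06]
```

Request:
{"name": "arm_command", "arguments": {
  "increments": [
    {"tx": 0.001, "ty": 0, "tz": 0, "ax": 0, "ay": 0, "az": 0, "hand": 0.0},
    {"tx": 0.001, "ty": 0, "tz": 0, "ax": 0, "ay": 0, "az": 0, "hand": 0.0}
  ]
}}

```text
time: 5.4
tool_pos: [459.5, 202.3, 79.1]
orientation: [0.697, 0.119, -0.12, -0.697]
force: [-6.5, -3.2, 1.5]
opening: 9.6
```

```bash
python3 s.py
```

```text
t 5.4 pos [459.49 202.32  79.11] open 9.56 Fguard [-7.18 -0.89  1.47] torque [-0.584  0.923  0.013] Pextr [-96.63   1.22  79.11] [ 0.01  0.01 -0.07]
```

Request:
{"name": "arm_command", "arguments": {
  "increments": [
    {"tx": 0.001, "ty": 0, "tz": 0, "ax": 0, "ay": 0, "az": 0, "hand": 0.0},
    {"tx": 0.001, "ty": 0, "tz": 0, "ax": 0, "ay": 0, "az": 0, "hand": 0.0}
  ]
}}

```text
time: 5.6
tool_pos: [460.3, 202.6, 79.1]
orientation: [0.697, 0.119, -0.12, -0.697]
force: [-7.1, -3.7, 2.1]
opening: 9.6
```

```bash
python3 s.py
```

```text
t 5.6 pos [460.34 202.65  79.1 ] open 9.63 Fguard [-7.92 -1.13  2.09] torque [-0.578  1.068  0.012] Pextr [-95.72   1.24  79.1 ] [ 0.    0.01 -0.08]
```

Request:
{"name": "arm_command", "arguments": {
  "increments": [
    {"tx": 0.001, "ty": 0, "tz": 0, "ax": 0, "ay": 0, "az": 0, "hand": 0.0},
    {"tx": 0.001, "ty": 0, "tz": 0, "ax": 0, "ay": 0, "az": 0, "hand": 0.0}
  ]
}}

```text
time: 5.8
tool_pos: [461.1, 202.9, 79.1]
orientation: [0.697, 0.119, -0.12, -0.697]
force: [-7.9, -4.0, 2.4]
opening: 9.5
```

```bash
python3 s.py
```

```text
t 5.8 pos [461.15 202.9   79.08] open 9.54 Fguard [-8.8  -1.18  2.38] torque [-0.672  1.077  0.02 ] Pextr [-94.88   1.21  79.08] [ 0.01  0.01 -0.1 ]
```

Request:
{"name": "arm_command", "arguments": {
  "increments": [
    {"tx": 0.0005, "ty": 0, "tz": 0, "ax": 0, "ay": 0, "az": 0, "hand": 0.0},
    {"tx": 0.0005, "ty": 0, "tz": 0, "ax": 0, "ay": 0, "az": 0, "hand": 0.0}
  ]
}}

```text
time: 6.0
tool_pos: [461.3, 202.9, 79.1]
orientation: [0.697, 0.119, -0.121, -0.697]
force: [-10.8, -5.6, 5.9]
opening: 10.0
```

```bash
python3 s.py
```

```text
t 6.0 pos [461.25 202.95  79.08] open 9.99 Fguard [-12.01  -1.68   5.85] torque [-0.873  1.655  0.024] Pextr [-94.76   1.22  79.08] [ 0.01  0.02 -0.16]
```

The tab's give is clear. It follows about 0.9 N/mm from x≈-104 to -94.85, then force jumps from 8.8 to 12 N over 0.1 mm of travel, which is the firm stop. I'll back off 1 mm and start lifting about the far edge.

Request:
{"name": "arm_command", "arguments": {
  "increments": [
    {"tx": -0.0013, "ty": 0, "tz": 0, "ax": 0, "ay": 0, "az": 0, "hand": 0.0},
    {"tx": -0.0013, "ty": -0.0005, "tz": 0, "ax": 0, "ay": 0, "az": 0.2, "hand": 0.0},
    {"tx": -0.0013, "ty": -0.0012, "tz": 0, "ax": 0, "ay": 0, "az": 0.5, "hand": 0.0},
    {"tx": -0.0012, "ty": -0.0018, "tz": 0, "ax": 0, "ay": 0, "az": 0.75, "hand": 0.0}
  ]
}}

```text
time: 6.4
tool_pos: [460.5, 202.7, 80.9]
orientation: [0.698, 0.115, -0.125, -0.696]
force: [-7.2, -3.8, 0.9]
opening: 9.4
```

```bash
python3 s.py
```

```text
t 6.4 pos [460.5  202.68  80.86] open 9.41 Fguard [-8.05 -1.19  0.92] torque [-0.617  1.001  0.035] Pextr [-95.56   1.22  80.86] [ 0.01  0.01 -0.85]
```

Request:
{"name": "arm_command", "arguments": {
  "increments": [
    {"tx": 0.0001, "ty": -0.0012, "tz": 0, "ax": 0, "ay": 0, "az": 0.5, "hand": 0.0},
    {"tx": 0.0002, "ty": -0.0024, "tz": 0, "ax": 0, "ay": 0, "az": 1.0, "hand": 0.0}
  ]
}}

```text
time: 6.6
tool_pos: [460.7, 202.8, 83.3]
orientation: [0.699, 0.108, -0.131, -0.695]
force: [-7.2, -3.7, 1.9]
opening: 9.5
```

```bash
python3 s.py
```

```text
t 6.6 pos [460.7  202.76  83.27] open 9.52 Fguard [-8.02 -1.05  1.87] torque [-0.674  0.991  0.051] Pextr [-95.34   1.23  83.27] [ 0.01  0.01 -1.86]
```

Request:
{"name": "arm_command", "arguments": {
  "increments": [
    {"tx": 0.0001, "ty": -0.0017, "tz": 0, "ax": 0, "ay": 0, "az": 0.7, "hand": 0.0},
    {"tx": 0.0002, "ty": -0.0033, "tz": 0, "ax": 0, "ay": 0, "az": 1.4, "hand": 0.0},
    {"tx": 0.0004, "ty": -0.005, "tz": 0, "ax": 0, "ay": 0, "az": 2.1, "hand": 0.0}
  ]
}}

```text
time: 6.9
tool_pos: [461.3, 203.0, 88.3]
orientation: [0.701, 0.096, -0.144, -0.692]
force: [-7.7, -3.7, 1.9]
opening: 9.8
```

```bash
python3 s.py
```

```text
t 6.9 pos [461.28 203.    88.33] open 9.77 Fguard [-8.53 -0.94  1.91] torque [-0.574  1.055  0.01 ] Pextr [-94.72   1.26  88.33] [ 0.01  0.02 -3.97]
```

Request:
{"name": "arm_command", "arguments": {
  "increments": [
    {"tx": 0.0001, "ty": -0.0022, "tz": 0, "ax": 0, "ay": 0, "az": 0.9, "hand": 0.0},
    {"tx": 0.0003, "ty": -0.0043, "tz": 0, "ax": 0, "ay": 0, "az": 1.8, "hand": 0.0},
    {"tx": 0.0005, "ty": -0.0064, "tz": 0, "ax": 0, "ay": 0, "az": 2.7, "hand": 0.0},
    {"tx": 0.0007, "ty": -0.0085, "tz": 0, "ax": 0, "ay": 0, "az": 3.6, "hand": 0.0},
    {"tx": 0.0007, "ty": -0.0085, "tz": 0, "ax": 0, "ay": 0, "az": 3.6, "hand": 0.0}
  ]
}}

```text
time: 7.4
tool_pos: [462.8, 203.5, 97.0]
orientation: [0.703, 0.074, -0.165, -0.687]
force: [-8.0, -3.7, 1.3]
opening: 9.4
```

```bash
python3 s.py
python3 - <<'E'
from h import *
cv2.imwrite("pics/sd1.png",cv2.resize(r.camera("side")[100:250,220:400],None,fx=4,fy=4,interpolation=cv2.INTER_CUBIC))
E
```

```text
t 7.4 pos [462.75 203.5   96.97] open 9.39 Fguard [-8.81 -0.79  1.25] torque [-0.566  1.026  0.013] Pextr [-93.17   1.24  96.97] [ 0.01  0.02 -7.54]
```

View pics/sd1.png

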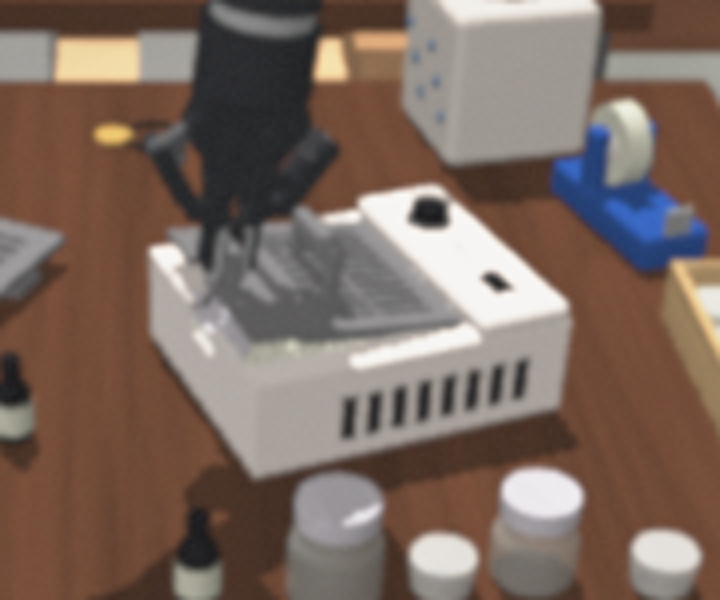

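Request:
{"name": "arm_command", "arguments": {
  "increments": [
    {"tx": -0.002, "ty": 0, "tz": 0, "ax": 0, "ay": 0, "az": 0, "hand": 0.0},
    {"tx": -0.004, "ty": 0, "tz": 0, "ax": 0, "ay": 0, "az": 0, "hand": 0.0},
    {"tx": -0.006, "ty": 0, "tz": 0, "ax": 0, "ay": 0, "az": 0, "hand": 0.0},
    {"tx": -0.0065, "ty": 0.001, "tz": 0, "ax": 0, "ay": 0, "az": -0.4, "hand": 0.0},
    {"tx": -0.0066, "ty": 0.002, "tz": 0, "ax": 0, "ay": 0, "az": -0.85, "hand": 0.0},
    {"tx": -0.0067, "ty": 0.003, "tz": 0, "ax": 0, "ay": 0, "az": -1.25, "hand": 0.0}
  ]
}}

```text
time: 8.05
tool_pos: [456.4, 201.3, 94.7]
orientation: [0.702, 0.082, -0.157, -0.689]
force: [-2.5, -1.7, -0.7]
opening: 9.3
```

```bash
python3 s.py
```

```text
t 8.05 pos [456.39 201.29  94.68] open 9.31 Fguard [-2.9  -0.76 -0.68] torque [-0.219  0.318  0.084] Pextr [-99.9    1.28  94.68] [-0.    0.01 -6.15]
```

Request:
{"name": "arm_command", "arguments": {
  "increments": [
    {"tx": -0.0008, "ty": 0.0008, "tz": 0, "ax": 0, "ay": 0, "az": -0.3, "hand": 0.0},
    {"tx": -0.0012, "ty": 0.0016, "tz": 0, "ax": 0, "ay": 0, "az": -0.65, "hand": 0.0},
    {"tx": -0.0012, "ty": 0.0016, "tz": 0, "ax": 0, "ay": 0, "az": -0.65, "hand": 0.0}
  ]
}}

```text
time: 8.35
tool_pos: [455.0, 200.8, 93.3]
orientation: [0.702, 0.086, -0.153, -0.69]
force: [-1.9, -0.8, -1.6]
opening: 9.5
```

```bash
python3 s.py
```

```text
t 8.35 pos [454.99 200.84  93.25] open 9.52 Fguard [-2.07 -0.16 -1.57] torque [-0.059  0.221  0.034] Pextr [-101.37    1.33   93.25] [-0.01  0.01 -5.53]
```

Force is now only about the guard's part weight (-1.6 N in z) at 5.5° tilt. I'll release slowly, with the opening small so it doesn't touch anything.

Request:
{"name": "arm_command", "arguments": {
  "increments": [
    {"tx": 0, "ty": 0, "tz": 0, "ax": 0, "ay": 0, "az": 0, "hand": 0.14},
    {"tx": 0, "ty": 0, "tz": 0, "ax": 0, "ay": 0, "az": 0, "hand": 0.25},
    {"tx": 0, "ty": 0, "tz": 0, "ax": 0, "ay": 0, "az": 0, "hand": 0.33},
    {"tx": 0, "ty": 0, "tz": 0, "ax": 0, "ay": 0, "az": 0, "hand": 0.33}
  ]
}}

```text
time: 8.75
tool_pos: [455.2, 200.9, 93.4]
orientation: [0.702, 0.086, -0.153, -0.69]
force: [-0.0, -0.2, 0.5]
opening: 28.2
```

```bash
python3 s.py
python3 - <<'E'
from h import *
cv2.imwrite("pics/sd2.png",cv2.resize(r.camera("side")[120:220,240:370],None,fx=6,fy=6,interpolation=cv2.INTER_CUBIC))
im=r.camera("wrist")[120:380,180:420];cv2.imwrite("pics/w4c.png",cv2.resize(im,None,fx=2.3,fy=2.3,interpolation=cv2.INTER_CUBIC))
E
```

```text
t 8.75 pos [455.22 200.9   93.4 ] open 28.19 Fguard [-0.12 -0.21  0.45] torque [ 0.003  0.002 -0.009] Pextr [-101.14    1.3    93.4 ] [-0.    0.01 -5.53]
```

View pics/sd2.png

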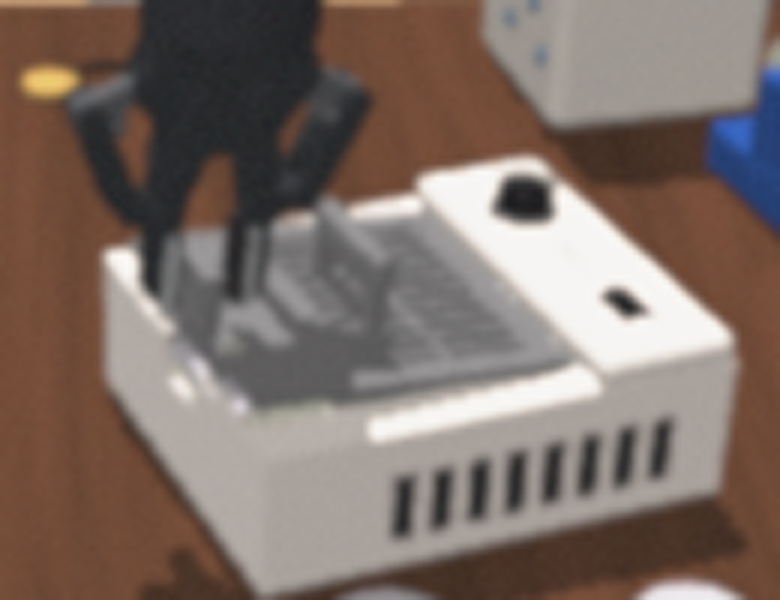

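View pics/w4c.png

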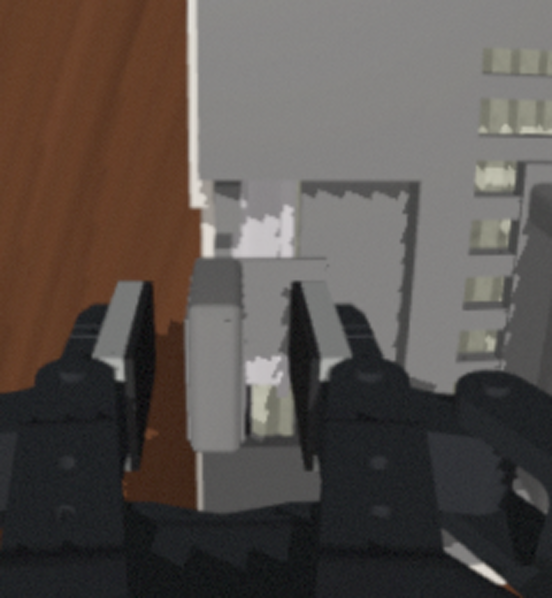

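The guard is standing ajar, tab end raised. I'll back off upward, move over the grip and measure it.

Run:
```python
from h import *
E=pose([551,233.4,.34])
print(inc(E([-90,1.3,150])[0],tgt(.34,1,5)))
print(inc(E([-40,1.3,165])[0],tgt(.34,1,5)))
```

```text
(array([ 0.0057, -0.0575,  0.    ]), array([ 0.  ,  0.01, -0.54]))
(array([ 0.054 , -0.0772, -0.    ]), array([ 0.  ,  0.01, -0.54]))
```

Request:
{"name": "arm_command", "arguments": {
  "increments": [
    {"tx": 0.0, "ty": -0.02, "tz": 0, "ax": 0, "ay": 0, "az": 0, "hand": 0.33},
    {"tx": 0.0, "ty": -0.05, "tz": 0, "ax": 0, "ay": 0, "az": -0.5, "hand": 0.33},
    {"tx": 0.027, "ty": -0.077, "tz": 0, "ax": 0, "ay": 0, "az": -0.5, "hand": 0.45},
    {"tx": 0.054, "ty": -0.077, "tz": 0, "ax": 0, "ay": 0, "az": -0.5, "hand": 0.45},
    {"tx": 0.054, "ty": -0.077, "tz": 0, "ax": 0, "ay": 0, "az": -0.5, "hand": 0.45},
    {"tx": 0.054, "ty": -0.077, "tz": 0, "ax": 0, "ay": 0, "az": -0.5, "hand": 0.45}
  ]
}}

```text
time: 9.45
tool_pos: [512.5, 221.1, 164.1]
orientation: [0.702, 0.088, -0.151, -0.691]
force: [-0.6, -0.4, -0.8]
opening: 38.4
```

```bash
python3 s.py
python3 - <<'E'
from h import *
o=r.get_obs();im=r.camera("wrist");cv2.imwrite("pics/w5.png",im)
np.savez("w5.npz",pos=o["tool_pos"],q=o["orientation"])
im=im[100:360,170:430]
cv2.imwrite("pics/w5c.png",cv2.resize(im,None,fx=2.3,fy=2.3,interpolation=cv2.INTER_CUBIC))
E
```

```text
t 9.45 pos [512.46 221.1  164.1 ] open 38.42 Fguard [-0.67 -0.22 -0.82] torque [-0.002 -0.02   0.022] Pextr [-40.43   1.26 164.1 ] [ 0.    0.01 -5.12]
```

View pics/w5c.png

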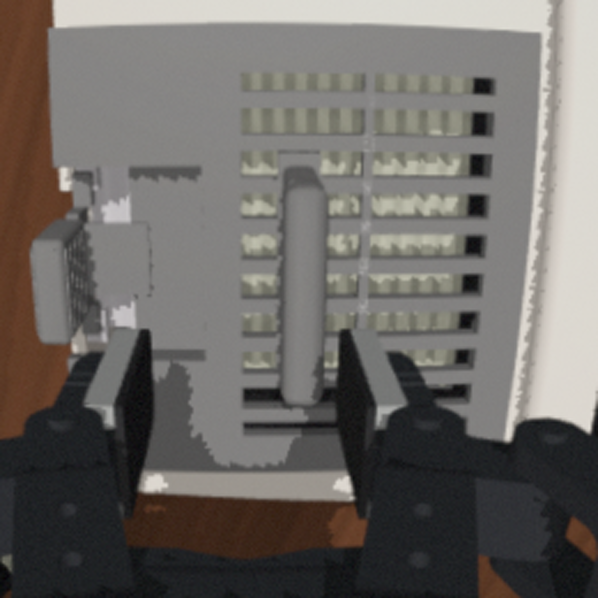

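```bash
python3 - <<'E'
from h import *
w=np.load("w5.npz");pos,q=w["pos"],w["q"]
f=lambda u,v:((u+.5)/2.3-.5+170,(v+.5)/2.3-.5+100)
c,s=np.cos(.34),np.sin(.34)
for u,v in((290,195),(327,195),(286,380),(323,380),(306,290),(307,183),(302,402)):
    p=wun(f(u,v),118.4,pos,q); d=p-[551,233.4,0]
    print(p.round(1),np.round([d[0]*c+d[1]*s,-d[0]*s+d[1]*c],1))
E
python3 s.py
```

```text
[509.5 250.3 118.4] [-33.5  29.8]
[518.3 253.6 118.4] [-24.1  30. ]
[526.6 201.6 118.4] [-33.6 -21.9]
[536.  205.3 118.4] [-23.5 -21.5]
[522.3 228.  118.4] [-28.9   4.5]
[512.5 254.7 118.4] [-29.2  32.9]
[533.1 196.8 118.4] [-29.  -28.5]
t 9.5 pos [512.17 221.04 164.21] open 38.4 Fguard [-0.35 -0.38 -0.11] torque [ 0.023 -0.088 -0.043] Pextr [-40.73   1.3  164.21] [-0.    0.01 -5.12]
```

Run:
```python
from h import *
E=pose([551,233.4,.34])
print(inc(E([-29.3,1.8,127])[0],tgt(.34,1,5)))
```

```text
(array([0.0147, 0.036 , 0.0005]), array([-0.  ,  0.01, -0.12]))
```

Request:
{"name": "arm_command", "arguments": {
  "increments": [
    {"tx": 0.0147, "ty": 0.02, "tz": 0.0005, "ax": 0, "ay": 0, "az": -0.1, "hand": 0.4},
    {"tx": 0.0147, "ty": 0.036, "tz": 0.0005, "ax": 0, "ay": 0, "az": -0.1, "hand": 0.4},
    {"tx": 0.0147, "ty": 0.036, "tz": 0.0005, "ax": 0, "ay": 0, "az": -0.1, "hand": 0.4},
    {"tx": 0.0147, "ty": 0.036, "tz": 0.0005, "ax": 0, "ay": 0, "az": -0.1, "hand": 0.4}
  ]
}}

```text
time: 9.9
tool_pos: [523.0, 225.4, 128.1]
orientation: [0.701, 0.089, -0.15, -0.691]
force: [-0.2, 0.6, 0.2]
opening: 34.1
```

```bash
python3 s.py
python3 - <<'E'
from h import *
o=r.get_obs();im=r.camera("wrist");cv2.imwrite("pics/w6.png",im)
np.savez("w6.npz",pos=o["tool_pos"],q=o["orientation"])
im=im[100:360,170:430]
cv2.imwrite("pics/w6c.png",cv2.resize(im,None,fx=2.3,fy=2.3,interpolation=cv2.INTER_CUBIC))
E
```

```text
t 9.9 pos [523.05 225.45 128.06] open 34.05 Fguard [0.06 0.65 0.2 ] torque [ 0.012 -0.023 -0.028] Pextr [-29.     1.83 128.06] [-0.    0.02 -4.96]
```

View pics/w6c.png

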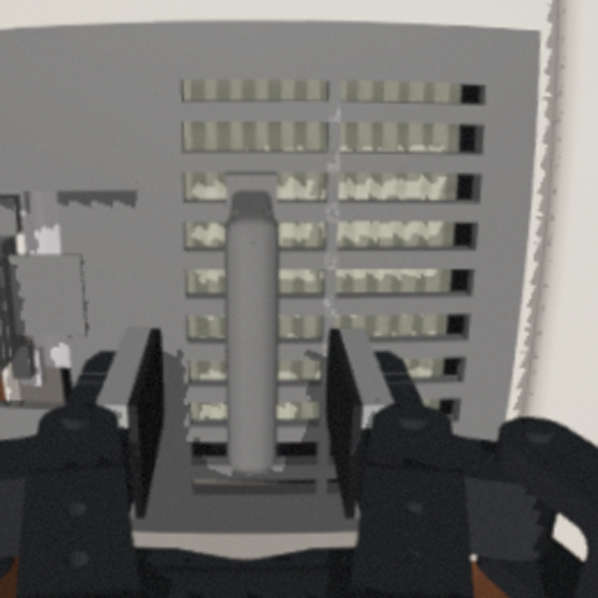

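The bar is at columns 227–277 (centre 252) and the fingers' centre is at 245. So the bar lies about 1.4 mm to the hook side, and closing will draw the guard toward the tab, which is the safe direction. I'll descend along the tilted axis.

Request:
{"name": "arm_command", "arguments": {
  "increments": [
    {"tx": 0, "ty": 0.018, "tz": 0, "ax": 0, "ay": 0, "az": 0, "hand": 0.36},
    {"tx": 0, "ty": 0.035, "tz": 0, "ax": 0, "ay": 0, "az": 0, "hand": 0.34},
    {"tx": 0, "ty": 0.035, "tz": 0, "ax": 0, "ay": 0, "az": 0, "hand": 0.34},
    {"tx": 0, "ty": 0.035, "tz": 0, "ax": 0, "ay": 0, "az": 0, "hand": 0.34}
  ]
}}

```text
time: 10.35
tool_pos: [520.9, 224.7, 93.9]
orientation: [0.701, 0.09, -0.149, -0.691]
force: [-0.4, 0.3, 0.7]
opening: 28.9
```

```bash
python3 s.py
python3 - <<'E'
from h import *
o=r.get_obs();im=r.camera("wrist")
im=im[100:360,170:430]
cv2.imwrite("pics/w7c.png",cv2.resize(im,None,fx=2.3,fy=2.3,interpolation=cv2.INTER_CUBIC))
E
```

```text
t 10.35 pos [520.87 224.66  93.89] open 28.94 Fguard [-0.32  0.4   0.74] torque [-0.067 -0.009  0.038] Pextr [-31.32   1.81  93.89] [ 0.    0.01 -4.89]
```

View pics/w7c.png

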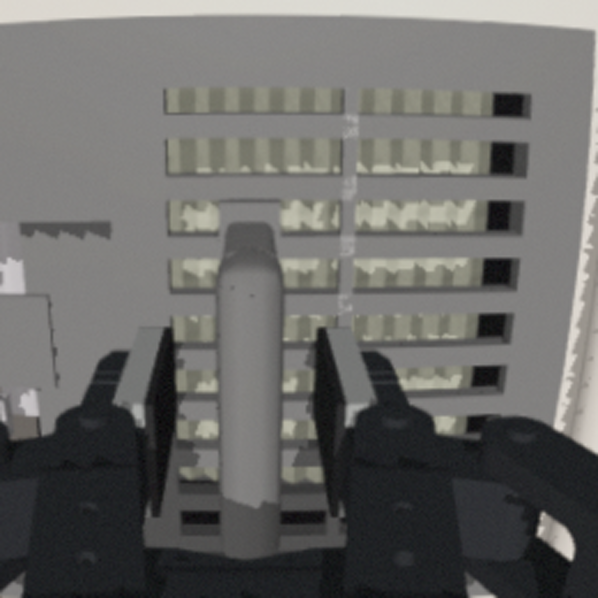

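Request:
{"name": "arm_command", "arguments": {
  "increments": [
    {"tx": 0, "ty": 0, "tz": 0, "ax": 0, "ay": 0, "az": 0, "hand": 0.22},
    {"tx": 0, "ty": 0, "tz": 0, "ax": 0, "ay": 0, "az": 0, "hand": 0.15},
    {"tx": 0, "ty": 0, "tz": 0, "ax": 0, "ay": 0, "az": 0, "hand": 0.1},
    {"tx": 0, "ty": 0, "tz": 0, "ax": 0, "ay": 0, "az": 0, "hand": 0.0},
    {"tx": 0, "ty": 0, "tz": 0, "ax": 0, "ay": 0, "az": 0, "hand": 0.0},
    {"tx": 0, "ty": 0, "tz": 0, "ax": 0, "ay": 0, "az": 0, "hand": 0.0}
  ],
  "force": 20
}}

```text
time: 11.0
tool_pos: [520.9, 224.7, 93.6]
orientation: [0.701, 0.09, -0.149, -0.691]
force: [-0.5, -0.4, 6.0]
opening: 11.6
```

```bash
python3 s.py
```

```text
t 11.0 pos [520.95 224.7   93.56] open 11.62 Fguard [-0.62 -0.16  6.01] torque [0.071 0.028 0.087] Pextr [-31.23   1.82  93.56] [ 0.    0.02 -4.87]
```

Request:
{"name": "arm_command", "arguments": {
  "increments": [
    {"tx": -0.0005, "ty": -0.0004, "tz": 0, "ax": 0, "ay": 0, "az": 0, "hand": 0.0},
    {"tx": -0.0015, "ty": -0.0004, "tz": 0, "ax": 0, "ay": 0, "az": 0, "hand": 0.0},
    {"tx": -0.0025, "ty": -0.0004, "tz": 0, "ax": 0, "ay": 0, "az": 0, "hand": 0.0}
  ]
}}

```text
time: 11.3
tool_pos: [518.5, 223.8, 93.6]
orientation: [0.701, 0.09, -0.149, -0.691]
force: [3.5, 1.7, 3.1]
opening: 11.4
```

```bash
python3 s.py
```

```text
t 11.3 pos [518.54 223.81  93.63] open 11.37 Fguard [3.86 0.4  3.13] torque [ 0.249 -0.603  0.07 ] Pextr [-33.8    1.78  93.63] [-0.    0.01 -4.88]
```

Request:
{"name": "arm_command", "arguments": {
  "increments": [
    {"tx": -0.001, "ty": -0.0003, "tz": 0, "ax": 0, "ay": 0, "az": 0, "hand": 0.0},
    {"tx": -0.002, "ty": -0.0003, "tz": 0, "ax": 0, "ay": 0, "az": 0, "hand": 0.0}
  ]
}}

```text
time: 11.5
tool_pos: [516.3, 223.0, 93.8]
orientation: [0.701, 0.089, -0.15, -0.691]
force: [2.7, -0.0, 1.2]
opening: 11.7
```

```bash
python3 s.py
```

```text
t 11.5 pos [516.27 223.01  93.77] open 11.69 Fguard [ 2.56 -0.91  1.19] torque [ 0.13  -0.452  0.032] Pextr [-36.2    1.78  93.77] [-0.    0.01 -4.96]
```

Request:
{"name": "arm_command", "arguments": {
  "increments": [
    {"tx": -0.001, "ty": -0.0003, "tz": 0, "ax": 0, "ay": 0, "az": 0, "hand": 0.0},
    {"tx": -0.002, "ty": -0.0003, "tz": 0, "ax": 0, "ay": 0, "az": 0, "hand": 0.0}
  ]
}}

```text
time: 11.7
tool_pos: [514.0, 222.2, 93.9]
orientation: [0.701, 0.089, -0.15, -0.691]
force: [-0.2, 0.6, -0.6]
opening: 11.6
```

```bash
python3 s.py
```

```text
t 11.7 pos [514.05 222.24  93.9 ] open 11.56 Fguard [ 0.   0.6 -0.6] torque [ 0.025 -0.198  0.005] Pextr [-38.56   1.8   93.9 ] [-0.    0.01 -5.02]
```

Request:
{"name": "arm_command", "arguments": {
  "increments": [
    {"tx": -0.0015, "ty": 0, "tz": 0, "ax": 0, "ay": 0, "az": 0, "hand": 0.0},
    {"tx": -0.003, "ty": 0, "tz": 0, "ax": 0, "ay": 0, "az": 0, "hand": 0.0},
    {"tx": -0.0045, "ty": 0, "tz": 0, "ax": 0, "ay": 0, "az": 0, "hand": 0.0},
    {"tx": -0.0045, "ty": 0, "tz": 0, "ax": 0, "ay": 0, "az": 0, "hand": 0.0}
  ]
}}

```text
time: 12.1
tool_pos: [510.1, 220.8, 94.6]
orientation: [0.701, 0.089, -0.15, -0.691]
force: [1.0, 1.2, -1.7]
opening: 11.6
```

```bash
python3 s.py
```

```text
t 12.1 pos [510.09 220.83  94.62] open 11.64 Fguard [ 1.3   0.78 -1.7 ] torque [-0.026 -0.066 -0.025] Pextr [-42.76   1.79  94.62] [ 0.    0.01 -4.97]
```

Request:
{"name": "arm_command", "arguments": {
  "increments": [
    {"tx": -0.0003, "ty": -0.002, "tz": 0, "ax": 0, "ay": 0, "az": 0, "hand": 0.0},
    {"tx": -0.0005, "ty": -0.004, "tz": 0, "ax": 0, "ay": 0, "az": 0, "hand": 0.0},
    {"tx": -0.0008, "ty": -0.006, "tz": 0, "ax": 0, "ay": 0, "az": 0, "hand": 0.0}
  ]
}}

```text
time: 12.4
tool_pos: [510.1, 220.9, 100.9]
orientation: [0.701, 0.09, -0.15, -0.691]
force: [0.0, 0.4, -1.1]
opening: 11.5
```

```bash
python3 s.py
```

```text
t 12.4 pos [510.09 220.86 100.95] open 11.49 Fguard [ 0.18  0.38 -1.1 ] torque [ 0.028 -0.087  0.015] Pextr [-42.75   1.82 100.95] [-0.    0.01 -4.94]
```

Request:
{"name": "arm_command", "arguments": {
  "increments": [
    {"tx": -0.0017, "ty": -0.02, "tz": 0, "ax": 0, "ay": 0, "az": 0, "hand": 0.0},
    {"tx": -0.0044, "ty": -0.05, "tz": 0, "ax": 0, "ay": 0, "az": -1, "hand": 0.0},
    {"tx": -0.0074, "ty": -0.085, "tz": 0, "ax": 0, "ay": 0, "az": -2.5, "hand": 0.0},
    {"tx": -0.0105, "ty": -0.12, "tz": 0, "ax": 0, "ay": 0, "az": -4, "hand": 0.0},
    {"tx": -0.0105, "ty": -0.12, "tz": 0, "ax": 0, "ay": 0, "az": -5, "hand": 0.0},
    {"tx": -0.0105, "ty": -0.12, "tz": 0, "ax": 0, "ay": 0, "az": -5, "hand": 0.0}
  ],
  "force": 35
}}

```text
time: 13.0
tool_pos: [509.8, 220.8, 221.6]
orientation: [-0.697, -0.121, 0.119, 0.697]
force: [-0.4, -1.0, -2.3]
opening: 11.2
```

```bash
python3 s.py;  python3 - <<'E'
from h import *
cv2.imwrite("pics/sd3.png",r.camera("side"))
c,s=np.cos(.34),np.sin(.34)
print(inc([528,-252.5,200],tgt(.196,1)))
E
```

```text
t 13.0 pos [509.81 220.75 221.64] open 11.2 Fguard [-0.69 -0.83 -2.29] torque [ 0.029 -0.045  0.049] Pextr [-43.05   1.81 221.64] [-0.    0.02  0.14]
(array([-0.1405,  0.0206, -0.4522]), array([ 0.  ,  8.26, -0.01]))
```

View pics/sd3.png

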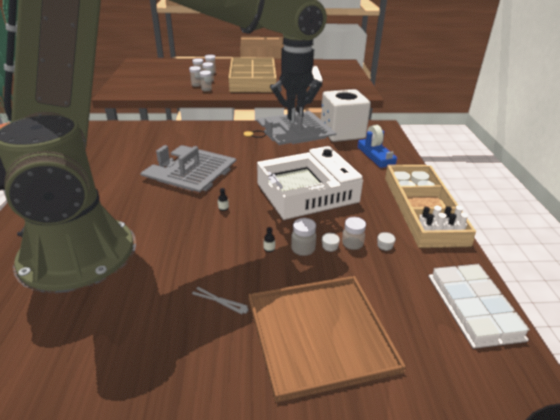

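Request:
{"name": "arm_command", "arguments": {
  "increments": [
    {"tx": -0.005, "ty": 0, "tz": -0.015, "ax": 0, "ay": 0.3, "az": 0, "hand": 0.0},
    {"tx": -0.013, "ty": 0, "tz": -0.042, "ax": 0, "ay": 0.8, "az": 0, "hand": 0.0},
    {"tx": -0.024, "ty": 0, "tz": -0.076, "ax": 0, "ay": 1.4, "az": 0, "hand": 0.0},
    {"tx": -0.035, "ty": 0, "tz": -0.113, "ax": 0, "ay": 2.1, "az": 0, "hand": 0.0},
    {"tx": -0.047, "ty": 0, "tz": -0.15, "ax": 0, "ay": 2.8, "az": 0, "hand": 0.0},
    {"tx": -0.058, "ty": 0, "tz": -0.188, "ax": 0, "ay": 3.5, "az": 0, "hand": 0.0},
    {"tx": -0.07, "ty": 0, "tz": -0.226, "ax": 0, "ay": 4.2, "az": 0, "hand": 0.0},
    {"tx": -0.082, "ty": 0, "tz": -0.264, "ax": 0, "ay": 4.9, "az": 0, "hand": 0.0},
    {"tx": -0.094, "ty": 0, "tz": -0.302, "ax": 0, "ay": 5.6, "az": 0, "hand": 0.0},
    {"tx": -0.105, "ty": 0, "tz": -0.338, "ax": 0, "ay": 6.2, "az": 0, "hand": 0.0},
    {"tx": -0.115, "ty": 0, "tz": -0.37, "ax": 0, "ay": 6.8, "az": 0, "hand": 0.0},
    {"tx": -0.122, "ty": 0, "tz": -0.395, "ax": 0, "ay": 7.2, "az": 0, "hand": 0.0}
  ]
}}

```text
time: 14.25
tool_pos: [525.7, -194.9, 219.7]
orientation: [-0.703, -0.074, 0.076, 0.704]
force: [0.2, -0.3, -0.5]
opening: 11.2
```

```bash
python3 s.py;  python3 - <<'E'
from h import *
print(inc([528,-252.5,160],tgt(.196,1)))
E
```

```text
t 14.25 pos [ 525.66 -194.88  219.69] open 11.25 Fguard [ 0.12 -0.4  -0.53] torque [ 0.082  0.01  -0.011] Pextr [-166.72 -395.31  219.69] [-0.09 -7.31 -0.08]
(array([-0.0098,  0.0596, -0.0569]), array([-0.09,  0.94, -0.08]))
```

Request:
{"name": "arm_command", "arguments": {
  "increments": [
    {"tx": -0.005, "ty": 0.0, "tz": -0.025, "ax": 0, "ay": 0.5, "az": 0, "hand": 0.0},
    {"tx": -0.008, "ty": 0.01, "tz": -0.043, "ax": 0, "ay": 0.9, "az": 0, "hand": 0.0},
    {"tx": -0.0098, "ty": 0.03, "tz": -0.054, "ax": 0, "ay": 0.9, "az": 0, "hand": 0.0},
    {"tx": -0.0098, "ty": 0.05, "tz": -0.057, "ax": 0, "ay": 0.9, "az": 0, "hand": 0.0},
    {"tx": -0.0098, "ty": 0.06, "tz": -0.057, "ax": 0, "ay": 0.9, "az": 0, "hand": 0.0},
    {"tx": -0.0098, "ty": 0.06, "tz": -0.057, "ax": 0, "ay": 0.9, "az": 0, "hand": 0.0}
  ]
}}

```text
time: 14.85
tool_pos: [528.5, -249.6, 158.9]
orientation: [-0.703, -0.069, 0.071, 0.704]
force: [0.4, -0.4, -1.1]
opening: 11.3
```

```bash
python3 s.py;  python3 - <<'E'
from h import *
o=r.get_obs();im=r.camera("wrist");cv2.imwrite("pics/w8.png",im)
E=pose([528.3,-252.6,.196])
P=E([[109,109,18],[109,-109,18],[-109,109,18],[-109,-109,18]])
print(wproj(P,o["tool_pos"],o["orientation"]).round(0).tolist())
cv2.imwrite("pics/top2.png",cv2.resize(r.camera("top")[120:290,300:470],None,fx=3.5,fy=3.5))
print(inc([528,-252.5,60],tgt(.196,1)))
E
```

```text
t 14.85 pos [ 528.49 -249.64  158.86] open 11.33 Fguard [ 0.2  -0.49 -1.1 ] torque [ 0.069 -0.032 -0.028] Pextr [-182.3  -447.88  158.86] [-0.16 -8.09 -0.11]
[[399.0, 80.0], [380.0, 300.0], [155.0, 79.0], [172.0, 299.0]]
(array([-0.002 ,  0.1013, -0.0023]), array([-0.01,  0.18,  0.05]))
```

View pics/w8.png

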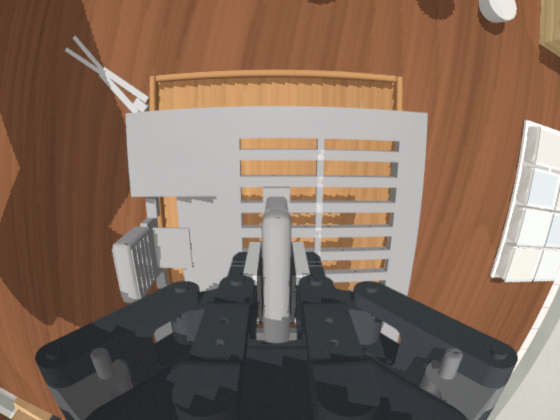

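View pics/top2.png

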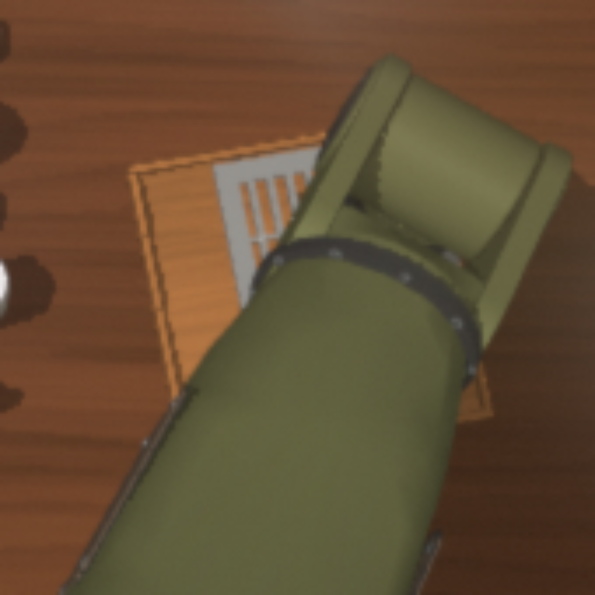

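The tray's inner corners at (155,80) and (398,80) match the projection, and the guard is aligned over it. Lowering.

Request:
{"name": "arm_command", "arguments": {
  "increments": [
    {"tx": -0.002, "ty": 0.02, "tz": -0.0025, "ax": 0, "ay": 0.2, "az": 0, "hand": 0.0},
    {"tx": -0.002, "ty": 0.045, "tz": -0.0025, "ax": 0, "ay": 0.2, "az": 0, "hand": 0.0},
    {"tx": -0.002, "ty": 0.07, "tz": -0.0025, "ax": 0, "ay": 0.2, "az": 0, "hand": 0.0},
    {"tx": -0.002, "ty": 0.09, "tz": -0.0025, "ax": 0, "ay": 0.2, "az": 0, "hand": 0.0},
    {"tx": -0.002, "ty": 0.103, "tz": -0.0025, "ax": 0, "ay": 0.2, "az": 0, "hand": 0.0},
    {"tx": -0.002, "ty": 0.11, "tz": -0.0025, "ax": 0, "ay": 0.2, "az": 0, "hand": 0.0},
    {"tx": -0.002, "ty": 0.114, "tz": -0.0025, "ax": 0, "ay": 0.2, "az": 0, "hand": 0.0},
    {"tx": -0.002, "ty": 0.114, "tz": -0.0025, "ax": 0, "ay": 0.2, "az": 0, "hand": 0.0}
  ]
}}

```text
time: 15.75
tool_pos: [528.2, -252.9, 47.4]
orientation: [0.704, 0.069, -0.069, -0.704]
force: [0.4, 0.3, -0.8]
opening: 11.4
```

```bash
python3 s.py;  python3 - <<'E'
from h import *
cv2.imwrite("pics/sd4.png",cv2.resize(r.camera("side")[230:410,200:420],None,fx=3.3,fy=3.3,interpolation=cv2.INTER_CUBIC))
E
```

```text
t 15.75 pos [ 528.22 -252.93   47.44] open 11.37 Fguard [ 0.5   0.12 -0.79] torque [-0.022  0.031 -0.028] Pextr [-183.66 -450.89   47.44] [ 0.02 -8.28  0.07]
```

View pics/sd4.png

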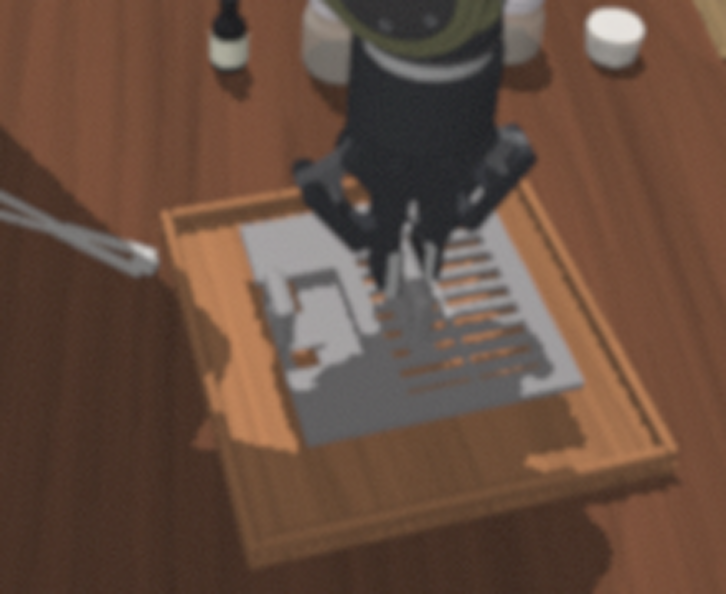

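Request:
{"name": "arm_command", "arguments": {
  "increments": [
    {"tx": 0, "ty": 0.004, "tz": 0, "ax": 0, "ay": 0, "az": 0, "hand": 0.0},
    {"tx": 0, "ty": 0.008, "tz": 0, "ax": 0, "ay": 0, "az": 0, "hand": 0.0},
    {"tx": 0, "ty": 0.0105, "tz": 0, "ax": 0, "ay": 0, "az": 0, "hand": 0.0},
    {"tx": 0, "ty": 0.0115, "tz": 0, "ax": 0, "ay": 0, "az": 0, "hand": 0.0},
    {"tx": 0, "ty": 0.0115, "tz": 0, "ax": 0, "ay": 0, "az": 0, "hand": 0.0}
  ]
}}

```text
time: 16.3
tool_pos: [527.9, -252.8, 35.4]
orientation: [-0.704, -0.069, 0.069, 0.704]
force: [-0.8, -0.8, -1.4]
opening: 11.1
```

```bash
python3 s.py
```

```text
t 16.3 pos [ 527.93 -252.84   35.38] open 11.13 Fguard [-0.97 -0.46 -1.37] torque [0.006 0.002 0.035] Pextr [-183.9  -450.71   35.38] [-0.01 -8.29  0.04]
```

Request:
{"name": "arm_command", "arguments": {
  "increments": [
    {"tx": 0, "ty": 0.0008, "tz": 0, "ax": 0, "ay": 0, "az": 0, "hand": 0.0},
    {"tx": 0, "ty": 0.0015, "tz": 0, "ax": 0, "ay": 0, "az": 0, "hand": 0.0},
    {"tx": 0, "ty": 0.0015, "tz": 0, "ax": 0, "ay": 0, "az": 0, "hand": 0.0}
  ]
}}

```text
time: 16.6
tool_pos: [528.0, -252.8, 34.0]
orientation: [-0.704, -0.069, 0.069, 0.704]
force: [0.2, -0.8, -1.5]
opening: 11.4
```

```bash
python3 s.py
```

```text
t 16.6 pos [ 527.97 -252.85   33.99] open 11.4 Fguard [-0.06 -0.79 -1.52] torque [-0.043 -0.055  0.009] Pextr [-183.86 -450.73   33.99] [-0.01 -8.29  0.05]
```

Request:
{"name": "arm_command", "arguments": {
  "increments": [
    {"tx": 0, "ty": 0.0005, "tz": 0, "ax": 0, "ay": 0, "az": 0, "hand": 0.0},
    {"tx": 0, "ty": 0.001, "tz": 0, "ax": 0, "ay": 0, "az": 0, "hand": 0.0},
    {"tx": 0, "ty": 0.001, "tz": 0, "ax": 0, "ay": 0, "az": 0, "hand": 0.0}
  ]
}}

```text
time: 16.9
tool_pos: [528.1, -252.9, 33.6]
orientation: [0.704, 0.069, -0.069, -0.704]
force: [-3.0, 1.8, 5.2]
opening: 10.9
```

```bash
python3 s.py
```

```text
t 16.9 pos [ 528.13 -252.92   33.6 ] open 10.95 Fguard [-2.24  2.66  5.24] torque [0.246 0.443 0.022] Pextr [-183.74 -450.85   33.6 ] [ 0.02 -8.29  0.07]
```

Contact is at TCP z≈33.6 with 5 N, as predicted for resting on the tray floor. Easing off and releasing.

Request:
{"name": "arm_command", "arguments": {
  "increments": [
    {"tx": 0, "ty": -0.0004, "tz": 0, "ax": 0, "ay": 0, "az": 0, "hand": 0.0},
    {"tx": 0, "ty": -0.0004, "tz": 0, "ax": 0, "ay": 0, "az": 0, "hand": 0.16},
    {"tx": 0, "ty": -0.0004, "tz": 0, "ax": 0, "ay": 0, "az": 0, "hand": 0.22},
    {"tx": 0, "ty": -0.0004, "tz": 0, "ax": 0, "ay": 0, "az": 0, "hand": 0.32},
    {"tx": 0, "ty": -0.0004, "tz": 0, "ax": 0, "ay": 0, "az": 0, "hand": 0.36},
    {"tx": 0, "ty": -0.0004, "tz": 0, "ax": 0, "ay": 0, "az": 0, "hand": 0.36}
  ],
  "force": 20
}}

```text
time: 17.5
tool_pos: [528.0, -252.9, 33.4]
orientation: [-0.704, -0.069, 0.069, 0.704]
force: [0.4, 0.3, -0.5]
opening: 30.8
```

```bash
python3 s.py;  python3 - <<'E'
from h import *
im=r.camera("wrist")[100:360,170:430]
cv2.imwrite("pics/w9c.png",cv2.resize(im,None,fx=2.3,fy=2.3,interpolation=cv2.INTER_CUBIC))
E
```

```text
t 17.5 pos [ 527.99 -252.89   33.41] open 30.82 Fguard [ 0.43  0.12 -0.46] torque [ 0.025 -0.012 -0.045] Pextr [-183.86 -450.78   33.41] [-0.   -8.29  0.05]
```

View pics/w9c.png

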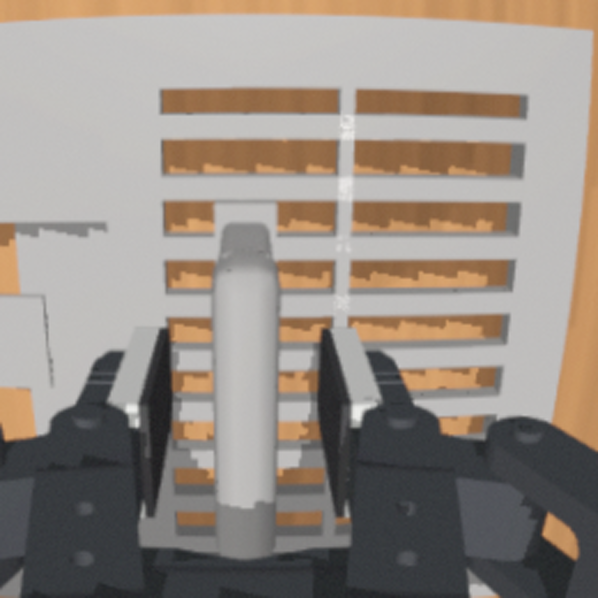

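The grip bar is free of both fingers (bar at 213–279, fingers at 168 and 322), so I'm retreating straight up.

Request:
{"name": "arm_command", "arguments": {
  "increments": [
    {"tx": 0, "ty": -0.015, "tz": 0, "ax": 0, "ay": 0, "az": 0, "hand": 0.36},
    {"tx": 0, "ty": -0.045, "tz": 0, "ax": 0, "ay": 0, "az": 0, "hand": 0.36},
    {"tx": 0, "ty": -0.09, "tz": 0, "ax": 0, "ay": 0, "az": 0, "hand": 0.36},
    {"tx": 0, "ty": -0.135, "tz": 0, "ax": 0, "ay": 0, "az": 0, "hand": 0.36},
    {"tx": 0, "ty": -0.18, "tz": 0, "ax": 0, "ay": 0, "az": 0, "hand": 0.36},
    {"tx": 0, "ty": -0.21, "tz": 0, "ax": 0, "ay": 0, "az": 0, "hand": 0.36},
    {"tx": 0, "ty": -0.21, "tz": 0, "ax": 0, "ay": 0, "az": 0, "hand": 0.36},
    {"tx": 0, "ty": -0.21, "tz": 0, "ax": 0, "ay": 0, "az": 0, "hand": 0.36}
  ]
}}

```text
time: 18.35
tool_pos: [527.7, -252.9, 244.5]
orientation: [0.704, 0.07, -0.068, -0.704]
force: [0.3, -0.7, -0.2]
opening: 30.3
```

```bash
python3 s.py;  python3 - <<'E'
from h import *
cv2.imwrite("pics/w10.png",r.camera("wrist"))
cv2.imwrite("pics/sd5.png",cv2.resize(r.camera("side")[100:410,150:520],None,fx=1.9,fy=1.9,interpolation=cv2.INTER_CUBIC))
E
```

```text
t 18.35 pos [ 527.73 -252.87  244.49] open 30.31 Fguard [ 0.04 -0.7  -0.19] torque [0.016 0.006 0.023] Pextr [-184.11 -450.67  244.49] [ 0.06 -8.29  0.11]
```

View pics/w10.png

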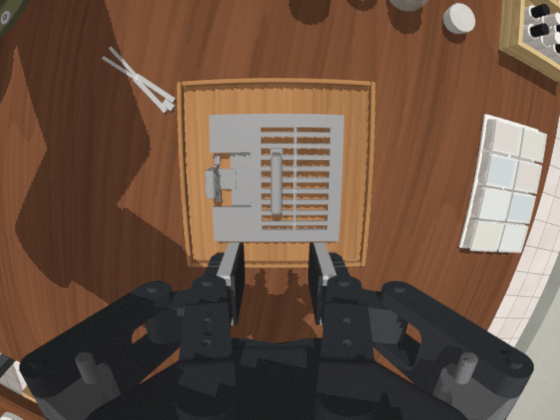

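View pics/sd5.png

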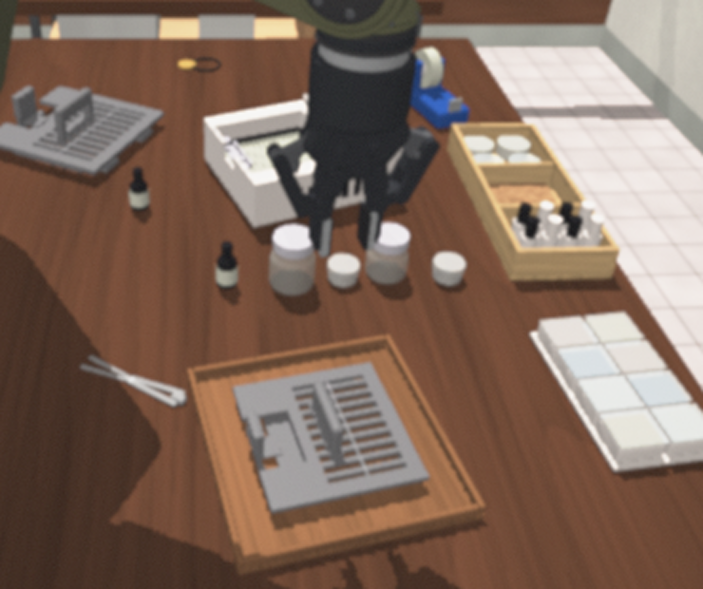

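The guard lies flat with its grip up, inside the tray walls (wrist (205–343, 113–243) inside (180–375, 82–268)). The bystanders are in their original places.

Run:
```python
from cell import r
print(r.finish_job())
```

```text
the job is handed in; nothing more can be done
None
```

The fan guard is off the extractor and lies flat, grip side up, near the centre of the wooden tray. I handed the job in at about 18.5 s. No verdict is reported at hand-in.

- **Tab:** I gripped the snap tab and pressed it in about 1 mm at a time. It gave way evenly at roughly 0.9 N/mm up to a firm stop at about 9 N. The highest push I read was 12 N.
- **Lift and unhook:** I eased back about 1 mm from the stop and raised the tab end about 7.5°. I then let go at 5.5°, and it stayed ajar. I took it by the grip bar and drew it about 11 mm towards the tab. The highest pull I read was about 4 N, and the hooks came free.
- **Setting down:** I carried it level to the tray, felt contact at the height I expected with about 5 N, and released it there. It was not dropped.

**Last checks:** The final wrist and side pictures show the guard inside the tray walls with the gripper about 200 mm above it. In them the bystanders are visually where they were; I did not measure them. Forces were read at the end of each move, so brief peaks in between were not seen. The wrist view put the ajar grip bar about 2 mm nearer the hooks than I had calculated. I went by the picture and re-centred on the bar before gripping it.

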